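Pack up the grinding balls and the tamper

TASK

Pack up the grinding kit: push the steel balls along the curved runway to the exit gap at its end, lift each one out there and set it in a free seat of the wooden cradle. When all the balls are seated, lower the cover plate level over the cradle's two guide pins until it rests fully on the shoulders. Also hang the tamper by its ring on the peg of the riffle box, and leave the malachite, muller, jar and brass weight where they are.

Things in the scene. Friction and masses are not known exactly. Their poses are not given: they have to be found in the camera images.
- track: Curved sheet-iron runway fixed to the bench: a channel 51 mm wide between 4 mm walls, floor top 6 mm above the bench, centre line an arc of 200 mm radius. Balls lie in it. Steel lips on both edges (44 to 48 mm above the bench) leave a 38 mm slot: closed fingertips can reach in and push, but a ball cannot come up. Origin at bench level, on the centre line half-way; x radially outwards
- track_arc (a point): centre of curvature of the runway's centre line, at bench level. About it the exit gap lies at angle -0.785 rad from track x, the start at +0.785 (positive towards track y)
- track_start (a point): closed start of the runway, bench level, on the centre line; an end wall 18 mm high. Walls and lips run from here to 28 mm of arc short of the exit gap and are cut away beyond
- track_exit (a point): centre of a ball sitting in the exit gap, 26 mm above the bench: a 20 mm square opening in the floor between two yellow pads; a ball drops about 2 mm into it and stays. No walls or lips here: grip it across the runway (radially) and lift. A stop 24 mm high stands 26 mm beyond. The next ball may touch it from behind, 45 mm back
- cradle: wooden ball cradle fixed to the bench, deck 210 x 150 x 10 mm (x, y, z), origin under its centre. Four 26 mm square seats at x = +-28, y = +-45 mm; a seated ball's centre is 28 mm above the bench (32 mm when merely on the deck). At x = +-85, y = 0 posts 22 mm across rise to shoulders 54 mm above the bench; on each a round-topped guide pin 10 mm in diameter, tip 84 mm above the bench
- plate: aluminium cover plate 200 x 110 x 6 mm (x, y, z), 0.3 to 0.45 kg, lying flat; origin under its centre. Two 14 mm through holes at x = +-85 mm, y = 0. On top in the centre an upright wooden grip bar 14 mm (x) by 56 mm (y), from 6 to 42 mm above the underside. A half turn fits as well
- tamper: brass-bound wooden tamper standing upright on its head, 0.28 to 0.42 kg; origin under the head, z up. Head 54 mm across, 45 mm high; stem 20 mm across; iron ring around z = 120 mm (hole 30 mm across, bar 8 mm thick, hole axis along tamper x); above it a brass grip 14 mm (x) by 18 mm (y) from z = 141 to 175 mm
- tamper_eye (a point): centre of the hole in the tamper's ring
- peg_root (a point): peg axis where it leaves the boss, 202 mm above the bench; x points from the peg into the riffle box, z up. The sheet-iron riffle box (160 x 220 x 230 mm in x, y, z, fixed at the back of the bench) has its front face 30 mm behind this point; a boss 34 mm across joins them. The straight brass peg, 10 mm in diameter, points towards the robot and rises by 19 degrees
- peg_tip (a point): centre of the rounded outer end of the peg, 69 mm from peg_root
- ball1_center (a point): centre of steel ball 1, 45 mm in diameter, 0.36 kg (absent in some starts)
- ball2_center (a point): centre of steel ball 2, 45 mm in diameter, 0.36 kg (absent in some starts)
- ball3_center (a point): centre of steel ball 3, 45 mm in diameter, 0.36 kg (absent in some starts)
- ball4_center (a point): centre of steel ball 4, 45 mm in diameter, 0.36 kg (absent in some starts)
- malachite: copper-green malachite chunk, 58 x 46 x 50 mm, a bystander; origin under its centre
- muller: cast iron crushing muller, 90 mm across, 86 mm high, a bystander; origin under its centre
- jar: sample jar, 60 mm across, 85 mm high, a bystander; origin under its centre
- weight: brass weight, 40 mm across, 48 mm high, a bystander; origin under its centre

How it is judged:
By the outcome, as a careful person would: the job done as asked, in the order asked, and still so for the second after the job is handed in, with the robot touching nothing.
Of ball1, ball2, ball3, ball4 only 2 to 4 are there at a start; the rules pass over those that are not, and their reading is None.
At some moment in a run one of plate, tamper may be knocked a few centimetres aside while the robot is not near it.
It also fails if it takes over 210 s, if anything falls off the work surface, if the arm or the gripper's body presses on something with over 40 N, if the wrist force passes 120 N, or if a joint passes its speed limit or range.

ROBOT

A 6-joint arm with a two-finger parallel gripper is mounted at the origin on the work surface. World frame = base frame: x ahead of the robot, y to its left, z up, the work surface at z = 0. Lengths are in mm, angles in rad, forces in N, time in s.
With the tool pointing down it reaches from about 400 to 825 mm from the base axis. Payload 7 kg.
Tool frame: the origin (TCP) lies on the centre line of the jaws, within the pads' length; the fingertips stand 8 mm ahead of it and the grasp point (between the pads) lies 11 mm behind it; z points along the fingers, y is the direction in which the jaws open and shut (so a half turn about z gives the same grasp; the last joint's range is limited). The gripper opens to 85 mm and grips with 20 to 120 N. Pads are 22 mm wide; open, the fingers measure 114 mm over their backs; the gripper's body (76 mm by 85 mm) begins 54 mm behind the grasp point. The pads swing forward as they close: fully open they stand 13 mm farther back than shut.
Start: joints at [1.635, 0.359, 0.012, 0, -1.224, -0.288], TCP at [149.818, 658.141, 239.302] pointing down, gripper open.
Joint ranges: [-3.07, 3.07], [-1.43, 2.12], [-1.02, 1.25], [-3.03, 1.67], [-3.05, -0], [-3.03, 3.03]. Speed limits (rad/s): [2.39, 2.39, 3.01, 3.14, 3.14, 3.14].

INTERFACE

Orientations are given as a 3x3 rotation matrix whose columns are the frame's x, y, z axes.
In Python, from rig import r, imaging gives the robot as it stands.
- The arm moves only by the tool arm_command, never from a script. Its argument "plan" is a list of rows, each a list of 7 numbers: the shift along the tool's x, y, z in cm, then the turn, a rotation vector about the tool's x, y, z in rad, then the opening, from 0 (shut) to 1 (fully open). A call has 1 to 12 rows; each row is the pose to reach, as a shift and turn from the pose commanded when the call began, along the tool's axes at that moment; what a row does not reach only later rows make up. A row lasts 1/10 s, in which the tool goes at most 50 mm and 8.59 degrees, less where a joint would pass 70% of its speed; a pose out of reach is approached as far as the arm can. A call with a gripper value outside its range is refused whole. The fingers move at their own pace and stop on an object; the grip force is fixed at half the most. Time passes only in rows, so rows that repeat a pose let the fingers close. It gives the time, the measured TCP pose, the force and the opening at its end, in the units of the state.
- r.state(): the state, without advancing time (a new reading comes with each control period).
- imaging.snapshot(name): name is "side" or "top" or "wrist"; returns the picture (384x512x3 uint8, red, green, blue); there is no depth.
- imaging.camera_params(name): a dict with "fx", "fy", "cx", "cy" (pixels), "world_to_cam" (4x4, takes a point from world to camera coordinates); the wrist camera has in their place "mount" (4x4, takes a point from camera to tool coordinates, whose origin is the TCP and whose axes are the flange's). Camera axes: x right, y up, looking along -z (the intrinsics and any distortion apply to the point x, -y, -z); pixel columns grow to the right and rows downward; lengths in mm; the calibration is good to about 2 mm. The wrist camera is an equidistant fisheye: a pixel r from the principal point sees the ray r / f radians off the axis. A picture is of the moment at which its call begins: read the wrist's pose just before it. camera_params takes no time and is no camera call.
- r.hand_in(): hands the job in, once; it reports no verdict.
The state is a dict: "time": time; "qpos": joint angles; "qd": joint speeds; "joint_torque": joint torques, N m; "tool_pos": TCP position; "orientation": TCP orientation; "wrist_force": force on the tool from outside, world axes, zero at the start; "ft_torque": the same for the moment, N m; "width": opening from 0.0 (shut) to 1.0 (fully open).
Only numpy, scipy, OpenCV 4.12 (cv2) and the standard library are available. Lean on these libraries where they do the work, as an engineer would, in place of code of your own. Each camera call takes 0.05 s, during which the arm holds its last target.

## Working session

There is one attempt and no reset: what is moved stays moved. The work goes in short steps, Python scripts to look and compute and a tool call to move; the robot and the scene stay as the last step left them, time stands still between calls to the robot, and variables do not carry over. Pictures are saved under pics/ and viewed, and the job is handed in when it is done.

Besides the shell and the picture viewer there is one more tool, called after "Call:" as name(argument=value, ...) on one line, values as JSON. arm_command: Moves the arm, as the interface text tells. Its arguments: {"type":"object","properties":{"plan":{"type":"array"}},"required":["plan"]}

```bash
ls; mkdir -p pics; cat > h.py <<'E'
import numpy as np, cv2
from rig import r, imaging
def save(name, fn):
    im=imaging.snapshot(name); cv2.imwrite('pics/'+fn, im[:,:,::-1]); return im
E
python3 - <<'E'
from h import *
s=r.state(); print(s)
for n in ['side','top','wrist']:
    save(n,f'{n}0.png'); print(n,imaging.camera_params(n))
E
```

```text
pics
{'time': 0.0, 'qpos': array([ 1.63510498e+00,  3.59367758e-01,  1.10719705e-02, -3.60885900e-04,
       -1.22407695e+00, -2.88095229e-01]), 'qd': array([-0.00112094, -0.00262206, -0.00188672, -0.00043067, -0.00039089,
       -0.0009731 ]), 'joint_torque': array([ 6.68924768e-04, -5.83315766e+01,  2.93421131e+01,  6.93683982e+00,
       -5.83047542e-03,  1.53464885e-05]), 'tool_pos': array([149.71772198, 657.71722349, 238.37979958]), 'orientation': array([[ 9.75036844e-01, -2.22043007e-01, -2.37403283e-04],
       [-2.22043100e-01, -9.75035547e-01, -1.59494307e-03],
       [ 1.22669315e-04,  1.60784201e-03, -9.99998700e-01]]), 'wrist_force': array([0.18053737, 0.44359314, 0.31716291]), 'ft_torque': array([0.05150554, 0.04488347, 0.05683377]), 'width': 0.9984971687812211}
side {'fx': 413.78479337587373, 'fy': 413.78479337587373, 'cx': 256.5300418487444, 'cy': 194.355506356674, 'world_to_cam': array([[ 7.86385921e-01, -6.17714630e-01, -5.08122442e-03,
        -4.18327620e+02],
       [ 4.30395298e-01,  5.41980198e-01,  7.21815318e-01,
        -3.25753935e+02],
       [-4.43121959e-
[... 376 characters left out ...]
6589e-01,  2.00496370e-02,  4.54236926e-02,
        -5.25037096e+02],
       [-4.54037779e-02, -1.44759999e-03,  9.98967668e-01,
        -1.43201697e+03],
       [ 0.00000000e+00,  0.00000000e+00,  0.00000000e+00,
         1.00000000e+00]])}
wrist {'fx': 297.3186396354542, 'fy': 297.3186396354542, 'cx': 259.5495000208425, 'cy': 191.94928938959535, 'mount': array([[-2.07256233e-04,  9.63529160e-01,  2.67603277e-01,
         6.70780165e+01],
       [ 9.99999715e-01,  5.34095427e-06,  7.55259839e-04,
        -5.28051097e-01],
       [ 7.26285622e-04,  2.67603358e-01, -9.63528887e-01,
        -1.34377406e+02],
       [ 0.00000000e+00,  0.00000000e+00,  0.00000000e+00,
         1.00000000e+00]])}
```

View pics/top0.png

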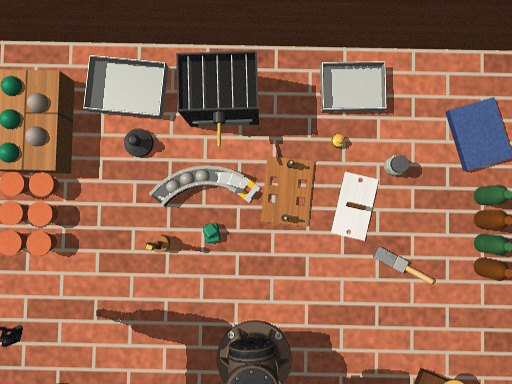

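View pics/side0.png

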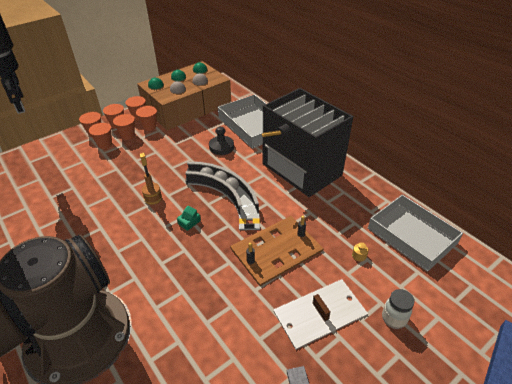

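View pics/wrist0.png

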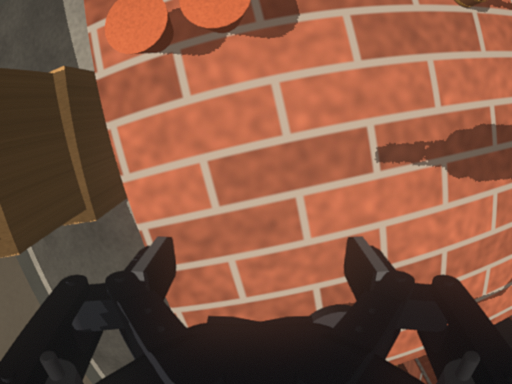

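```bash
cat >> h.py <<'E'
from scipy.spatial.transform import Rotation as R
def K(n):
    p=imaging.camera_params(n); return p
def proj(n,P):
    p=K(n); M=p['world_to_cam']; P=np.atleast_2d(P); c=P@M[:3,:3].T+M[:3,3]
    return np.c_[p['cx']+p['fx']*c[:,0]/-c[:,2], p['cy']-p['fy']*c[:,1]/-c[:,2]]
def ray(n,uv,pose=None):
    p=K(n); u,v=uv
    if n!='wrist':
        M=p['world_to_cam']; d=np.array([(u-p['cx'])/p['fx'],-(v-p['cy'])/p['fy'],-1]); 
        o=-M[:3,:3].T@M[:3,3]; return o, M[:3,:3].T@d/np.linalg.norm(d)
    a=np.array([(u-p['cx'])/p['fx'],(v-p['cy'])/p['fy']]); th=np.linalg.norm(a)+1e-12
    x,y=a/th*np.sin(th); d=np.array([x,-y,-np.cos(th)])
    M=p['mount']; pos,O=pose
    return O@M[:3,3]+pos, O@(M[:3,:3]@d)
def onz(n,uv,z,pose=None):
    o,d=ray(n,uv,pose); return (o+d*(z-o[2])/d[2])
def tri(rays):
    A=0;b=0
    for o,d in rays:
        P=np.eye(3)-np.outer(d,d); A=A+P; b=b+P@o
    X=np.linalg.solve(A,b); return X,[np.linalg.norm((np.eye(3)-np.outer(d,d))@(X-o)) for o,d in rays]
def wproj(P,pose):
    p=K('wrist'); pos,O=pose; M=p['mount']
    t=O.T@(np.asarray(P,float)-pos); c=M[:3,:3].T@(t-M[:3,3]); v=np.array([c[0],-c[1],-c[2]])
    th=np.arctan2(np.hypot(v[0],v[1]),v[2]); k=p['fx']*th/(np.hypot(v[0],v[1])+1e-9)
    return np.array([p['cx']+k*v[0],p['cy']+k*v[1]])
def pose():
    s=r.state(); return s['tool_pos'],s['orientation']
def crop(im,x0,y0,x1,y1,f,fn):
    c=cv2.resize(im[y0:y1,x0:x1],None,fx=f,fy=f,interpolation=cv2.INTER_CUBIC); cv2.imwrite('pics/'+fn,c)
E
python3 - <<'E'
from h import *
t=cv2.imread('pics/top0.png'); s=cv2.imread('pics/side0.png')
crop(t,130,90,390,260,3,'topc.png'); crop(s,130,110,390,300,3,'sidec.png')
E
```

```text
(no output)
```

View pics/topc.png

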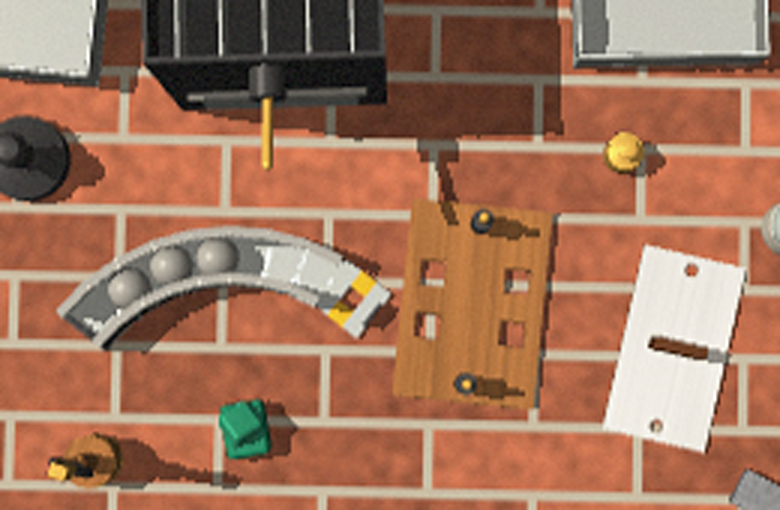

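View pics/sidec.png

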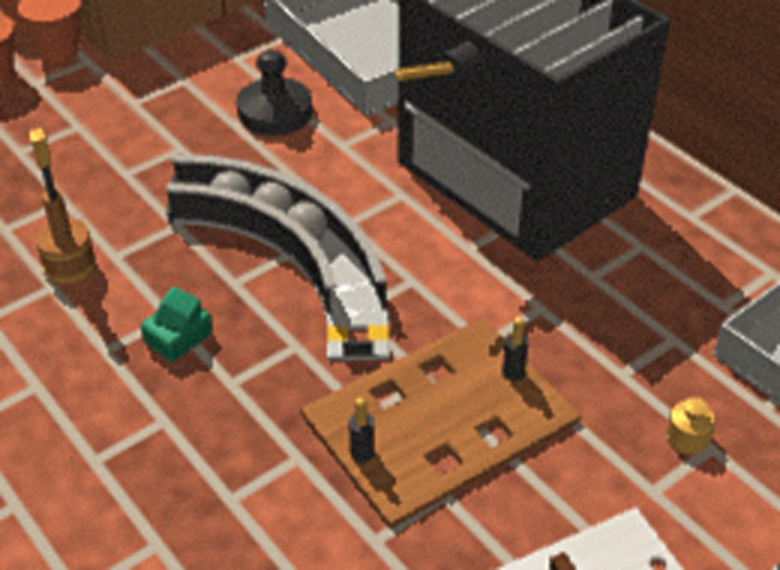

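```bash
python3 - <<'E'
from h import *
T=lambda u,v,z: np.round(onz('top',(130+(u-1)/3,90+(v-1)/3),z),1)
S=lambda u,v,z: np.round(onz('side',(130+(u-1)/3,110+(v-1)/3),z),1)
print('exit',T(352,302,6),S(358,338,6))
print('balls',T(126,288,26),T(170,265,26),T(216,256,26), S(232,186,30),S(270,194,30),S(306,217,30))
print('deck corners',T(413,199,10),T(558,213,10),T(535,409,10),T(392,396,10))
print('pins',T(485,216,84),T(461,382,84),S(518,322,84),S(361,402,84))
print('plateholes',T(691,270,6),T(656,426,6)); print('plate c',T(647,245,6),T(746,268,6),T(703,453,6),T(603,428,6))
print('tamper',T(100,457,40),T(56,470,175),S(64,262,22),S(39,136,170))
def tr(a,b): return tri([ray('top',(130+(a[0]-1)/3,90+(a[1]-1)/3)),ray('side',(130+(b[0]-1)/3,110+(b[1]-1)/3))])
print('pegtip',tr((267,166),(399,75)),'root',tr((266,97),(452,67)))
print('arc ends',T(60,312,46),T(104,347,46))
E
```

```text
exit [526.3  30.4   6. ] [524.1  25.7   6. ]
balls [535.3 267.1  26. ] [560.4 221.7  26. ] [570.8 173.6  26. ] [539.1 268.5  30. ] [563.8 232.1  30. ] [572.6 178.2  30. ]
deck corners [637.  -32.2  10. ] [ 625.2 -186.6   10. ] [ 416.9 -165.4   10. ] [427.5 -14.1  10. ]
pins [ 612.2 -104.3   84. ] [444.6 -83.   84. ] [ 606.9 -105.8   84. ] [439.5 -91.5  84. ]
plateholes [ 567.6 -329.5    6. ] [ 401.4 -294.1    6. ]
plate c [ 593.3 -282.4    6. ] [ 570.9 -388.     6. ] [ 373.9 -344.1    6. ] [ 398.1 -238.1    6. ]
tamper [359.3 286.2  40. ] [355.9 298.2 175. ] [343.9 283.7  22. ] [355.5 299.3 170. ]
pegtip (array([637.61185773, 103.77702111, 224.15219985]), [np.float64(0.7045274174060503), np.float64(0.7045274174059747)]) root (array([705.97792069, 108.00107315, 200.66541438]), [np.float64(0.17025364646480654), np.float64(0.17025364646479882)])
arc ends [508.  330.7  46. ] [472.8 284.1  46. ]
```

```bash
cat >> h.py <<'E'
def down(yaw):  # tool x at world yaw, z down
    c,s=np.cos(yaw),np.sin(yaw); return np.array([[c,s,0],[s,-c,0],[0,0,-1.]])
def to(P,yaw=None,O=None):
    s=r.state(); p0,O0=s['tool_pos'],s['orientation']
    if O is None: O=down(yaw)
    d=O0.T@(np.array(P,float)-p0)/10; rv=R.from_matrix(O0.T@O).as_rotvec()
    n=max(np.linalg.norm(d)/5,np.degrees(np.linalg.norm(rv))/8.59)
    print('t',round(s['time'],2),'row',np.round(d,2).tolist(),np.round(rv,3).tolist(),'rows>=%.1f'%n)
def st():
    s=r.state(); O=s['orientation']; print('t%.2f'%s['time'],'pos',np.round(s['tool_pos'],1),'yaw %.3f'%np.arctan2(O[1,0],O[0,0]),'tilt',np.round(O[:2,2],4),'F',np.round(s['wrist_force'],1),'w %.3f'%s['width'],'q',np.round(s['qpos'],2))
E
python3 -c "
from h import *
to((430,160,330),-0.224)"
```

```text
t 0.15 row [38.38, 42.33, -9.08] [0.001, -0.0, 0.0] rows>=11.6
```

Call:
arm_command(plan=[[38.4, 42.3, -9.1, 0, 0, 0, 1], [38.4, 42.3, -9.1, 0, 0, 0, 1], [38.4, 42.3, -9.1, 0, 0, 0, 1], [38.4, 42.3, -9.1, 0, 0, 0, 1], [38.4, 42.3, -9.1, 0, 0, 0, 1], [38.4, 42.3, -9.1, 0, 0, 0, 1], [38.4, 42.3, -9.1, 0, 0, 0, 1], [38.4, 42.3, -9.1, 0, 0, 0, 1], [38.4, 42.3, -9.1, 0, 0, 0, 1], [38.4, 42.3, -9.1, 0, 0, 0, 1], [38.4, 42.3, -9.1, 0, 0, 0, 1], [38.4, 42.3, -9.1, 0, 0, 0, 1]])

```text
time: 1.35
tool_pos: [431.2, 157.8, 331.1]
orientation: [[0.975, -0.223, 0.001], [-0.223, -0.975, 0.0], [0.001, -0.001, -1.0]]
wrist_force: [-0.8, 0.8, 0.3]
width: 1.0
```

Call:
arm_command(plan=[[0, 0, 0, 0, 0, 0, 1], [0, 0, 0, 0, 0, 0, 1]])

```text
time: 1.55
tool_pos: [430.4, 159.8, 330.1]
orientation: [[0.975, -0.224, -0.0], [-0.224, -0.975, 0.0], [-0.0, -0.0, -1.0]]
wrist_force: [-0.6, -0.3, 0.3]
width: 1.002
```

```bash
python3 -c "
from h import *
st(); np.savez('w1.npz',p=pose()[0],o=pose()[1]); save('wrist','w1.png')"
```

```text
t1.55 pos [430.4 159.8 330.1] yaw -0.226 tilt [-0.0003  0.0002] F [-0.6 -0.3  0.3] w 1.002 q [ 0.79 -0.06 -0.28 -0.   -1.34  0.56]
```

View pics/w1.png

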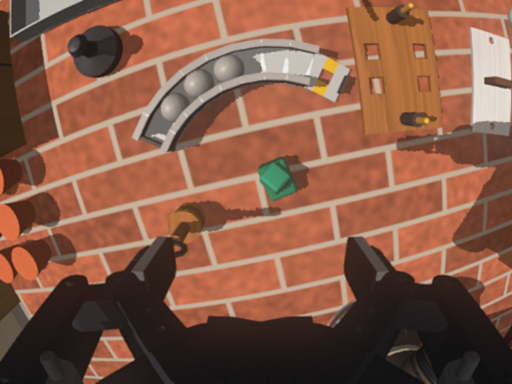

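```bash
python3 -c "
from h import *
t=cv2.imread('pics/w1.png')
crop(t,125,0,385,160,3,'w1a.png');crop(t,340,0,512,160,4,'w1b.png')"
```

```text
(no output)
```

View pics/w1a.png

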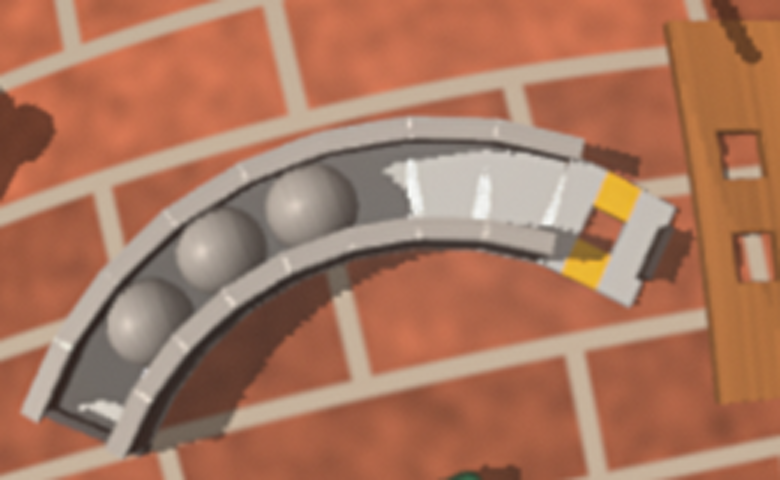

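View pics/w1b.png

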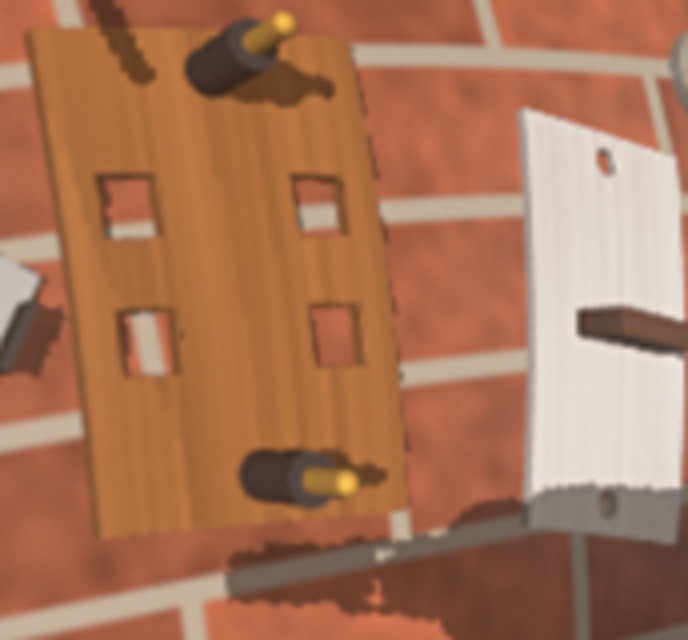

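```bash
cat > m1.py <<'E'
from h import *
from scipy.optimize import least_squares
w=np.load('w1.npz'); ps=(w['p'],w['o'])
A=lambda u,v,z: onz('wrist',(125+(u-1)/3,(v-1)/3),z,ps)
B=lambda u,v,z: onz('wrist',(340+(u-1.5)/4,(v-1.5)/4),z,ps)
o=np.array([A(*p,48)[:2] for p in [(240,163),(320,130),(410,117),(497,122),(583,142),(165,213),(62,335)]])
i=np.array([A(*p,48)[:2] for p in [(550,230),(410,218),(350,230),(287,252),(225,290),(180,330),(150,365)]])
f=lambda c: np.r_[np.hypot(*(o-c).T)-229.5, np.hypot(*(i-c).T)-181]
s=least_squares(f,[380,150]); print('arc',s.x,np.round(s.fun,1))
c=s.x
ex=A(600,236,6); print('exit',ex, np.hypot(*(ex[:2]-c)), np.arctan2(*(ex[:2]-c)[::-1]))
for p in [(150,320),(221,250),(312,203)]:
    b=A(*p,28.5); print('ball',b, np.hypot(*(b[:2]-c)), np.arctan2(*(b[:2]-c)[::-1]))
for p in [(62,335),(22,410),(112,455)]:
    b=A(*p,48); print('start',b, np.hypot(*(b[:2]-c)), np.arctan2(*(b[:2]-c)[::-1]))
for p in [(583,142),(550,258)]:
    b=A(*p,48); print('lipend',b, np.hypot(*(b[:2]-c)), np.arctan2(*(b[:2]-c)[::-1]))
# cradle
L=np.array([[28,45],[28,-45],[-28,45],[-28,-45],[105,75],[105,-75],[-105,-75],[-105,75]],float)
W=np.array([B(*p,10)[:2] for p in [(127,206),(318,204),(147,341),(337,335),(27,30),(352,38),(407,512),(97,538)]])
pt=np.array([B(283,24,81)[:2],B(346,484,81)[:2]])
L2=np.r_[L,[[85,0],[-85,0]]]; W2=np.r_[W,pt]
def g(x):
    C,S=np.cos(x[2]),np.sin(x[2]); return ((L2@np.array([[C,S],[-S,C]])+x[:2])-W2).ravel()
s=least_squares(g,[530,-95,-0.1]); print('cradle',s.x); print(np.round(s.fun.reshape(-1,2),1).tolist())
E
python3 m1.py
```

```text
arc [369.41601774 153.72253177] [ 0.6  1.6  0.3 -1.1 -1.3 -0.3 -1.6  1.   0.  -0.5  0.1 -0.   0.2  0.7]
exit [526.08110157  35.963989     6.        ] 195.9873028720975 -0.6445612997066806
ball [534.82313548 266.09927809  28.5       ] 199.97011705146355 0.5967627453870556
ball [558.88249629 222.89218955  28.5       ] 201.69776412708632 0.3500418893545635
ball [570.0008753  174.37079482  28.5       ] 201.64482599287714 0.1025789734810806
start [538.90563913 306.09430732  48.        ] 227.9120219366603 0.7322643178492328
start [509.35452831 337.20346774  48.        ] 230.75536961129905 0.9192249091800277
start [475.12467145 296.64532015  48.        ] 177.76738426014282 0.9339711269505799
lipend [569.27780124  43.56161847  48.        ] 228.2107782804492 -0.5037529135752455
lipend [517.32176584  71.68525142  48.        ] 169.13375089026073 -0.5064132743540932
cradle [ 5.26267188e+02 -9.26856816e+01 -8.58169594e-02]
[[0.2, -0.8], [-0.7, -0.9], [-0.5, -0.1], [-0.1, 0.2], [1.5, -0.5], [-0.4, 2.7], [0.2, 0.4], [-0.5, -0.3], [0.4, -0.6], [-0.1, -0.1]]
```

```bash
cat >> h.py <<'E'
C=np.array([369.4,153.7])
def arc(th,z,rad=200): return np.r_[C+rad*np.array([np.cos(th),np.sin(th)]),z]
E
python3 -c "
from h import *
to(arc(0.805,110),0.805)"
```

```text
t 1.6 row [4.54, -15.14, 22.0] [-0.0, 0.0, -1.03] rows>=6.9
```

Call:
arm_command(plan=[[4.54, -15.14, 10, 0, 0, -1.03, 0], [4.54, -15.14, 10, 0, 0, -1.03, 0], [4.54, -15.14, 18, 0, 0, -1.03, 0], [4.54, -15.14, 22, 0, 0, -1.03, 0], [4.54, -15.14, 22, 0, 0, -1.03, 0], [4.54, -15.14, 22, 0, 0, -1.03, 0], [4.54, -15.14, 22, 0, 0, -1.03, 0], [4.54, -15.14, 22, 0, 0, -1.03, 0], [4.54, -15.14, 22, 0, 0, -1.03, 0], [4.54, -15.14, 22, 0, 0, -1.03, 0]])

```text
time: 2.6
tool_pos: [508.2, 298.8, 111.2]
orientation: [[0.694, 0.72, 0.001], [0.72, -0.694, 0.001], [0.002, -0.0, -1.0]]
wrist_force: [-0.3, -0.4, -0.1]
width: 0.0
```

```bash
python3 -c "
from h import *
st(); np.savez('w2.npz',p=pose()[0],o=pose()[1]); save('wrist','w2.png'); to(arc(0.805,60),0.805)"
```

```text
t2.60 pos [508.2 298.8 111.2] yaw 0.804 tilt [0.0011 0.0012] F [-0.3 -0.4 -0.1] w 0.000 q [ 0.86  0.33 -0.35  0.   -0.89  1.51]
t 2.65 row [-0.08, 0.03, 5.13] [-0.0, -0.002, -0.001] rows>=1.0
```

View pics/w2.png

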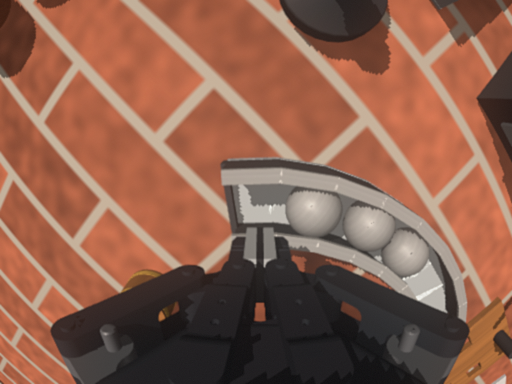

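```bash
python3 -c "
from h import *
w=np.load('w2.npz'); ps=(w['p'],w['o'])
for uv,z in [((240,203),18),((246,225),6),((224,172),48),((314,213),28.5),((370,228),28.5),((407,252),28.5)]:
  p=onz('wrist',uv,z,ps); d=p[:2]-C; print(uv,p,np.hypot(*d),np.arctan2(d[1],d[0]))
for uv in [(300,169),(345,178),(400,205),(440,245)]:
  p=onz('wrist',uv,48,ps); d=p[:2]-C; print(uv,np.hypot(*d),np.arctan2(d[1],d[0]))
print(wproj(arc(.805,16),ps),wproj(arc(.805,48),ps),wproj(ps[0]+[0,0,-8],ps))
"
```

```text
(240, 203) [493.24027729 307.23610205  18.        ] 197.25554216087784 0.8920515962780851
(246, 225) [479.57806508 287.34153515   6.        ] 173.20296169425293 0.8813356512005722
(224, 172) [509.03786412 335.86291303  48.        ] 229.5257283645519 0.91678403079158
(314, 213) [531.80508574 263.14913283  28.5       ] 195.8431120841524 0.5930119926828916
(370, 228) [557.32725716 219.31482596  28.5       ] 199.0526547681873 0.3359174948843923
(407, 252) [569.27902637 173.41929569  28.5       ] 200.8493858687853 0.09833793403516043
(300, 169) 231.62585095371745 0.6918137448575226
(345, 178) 231.54560606207474 0.5496994130276981
(400, 205) 229.01430334643663 0.32961189337769725
(440, 245) 225.57896510999777 0.06899612021337749
[261.31823671 198.11780394] [261.55697327 211.09928803] [261.25628207 243.82799559]
```

Call:
arm_command(plan=[[-0.1, 0.1, 5.1, 0, 0, 0, 0], [-0.1, 0.1, 7.0, 0, 0, 0, 0], [-0.1, 0.1, 8.7, 0, 0, 0, 0], [-0.1, 0.1, 8.7, 0, 0, 0, 0], [-0.1, 0.1, 8.7, 0, 0, 0, 0]])

```text
time: 3.15
tool_pos: [508.6, 296.8, 24.2]
orientation: [[0.693, 0.721, 0.001], [0.721, -0.693, 0.0], [0.001, 0.0, -1.0]]
wrist_force: [-0.1, -0.2, 0.7]
width: -0.003
```

```bash
python3 -c "
from h import *
st(); 
for a in np.arange(0.75,-0.2,-.05): print(round(a,2),end=' '); to(arc(a,24),a)"
```

```text
t3.15 pos [508.6 296.8  24.2] yaw 0.805 tilt [0.0006 0.0004] F [-0.1 -0.2  0.7] w -0.003 q [ 0.86  0.44 -0.43  0.   -0.7   1.52]
0.75 t 3.15 row [0.0, 0.99, 0.02] [0.0, -0.001, 0.055] rows>=0.4
0.7 t 3.15 row [-0.08, 1.98, 0.02] [0.0, -0.001, 0.105] rows>=0.7
0.65 t 3.15 row [-0.21, 2.97, 0.02] [0.0, -0.001, 0.155] rows>=1.0
0.6 t 3.15 row [-0.39, 3.96, 0.02] [0.0, -0.001, 0.205] rows>=1.4
0.55 t 3.15 row [-0.62, 4.93, 0.02] [0.0, -0.001, 0.255] rows>=1.7
0.5 t 3.15 row [-0.89, 5.89, 0.02] [0.0, -0.001, 0.305] rows>=2.0
0.45 t 3.15 row [-1.22, 6.84, 0.02] [0.0, -0.001, 0.355] rows>=2.4
0.4 t 3.15 row [-1.59, 7.77, 0.02] [-0.0, -0.001, 0.405] rows>=2.7
0.35 t 3.15 row [-2.01, 8.68, 0.02] [-0.0, -0.001, 0.455] rows>=3.0
0.3 t 3.15 row [-2.47, 9.56, 0.02] [-0.0, -0.001, 0.505] rows>=3.4
0.25 t 3.15 row [-2.97, 10.42, 0.02] [-0.0, -0.001, 0.555] rows>=3.7
0.2 t 3.15 row [-3.52, 11.26, 0.02] [-0.0, -0.001, 0.605] rows>=4.0
0.15 t 3.15 row [-4.11, 12.07, 0.01] [-0.0, -0.001, 0.655] rows>=4.4
0.1 t 3.15 row [-4.74, 12.85, 0.01] [-0.0, -0.001, 0.705] rows>=4.7
0.05 t 3.15 row [-5.41, 13.59, 0.01] [-0.0, -0.001, 0.755] rows>=5.0
-0.0 t 3.15 row [-6.11, 14.3, 0.01] [-0.0, -0.001, 0.805] rows>=5.4
-0.05 t 3.15 row [-6.85, 14.97, 0.01] [-0.0, -0.001, 0.855] rows>=5.7
-0.1 t 3.15 row [-7.62, 15.61, 0.01] [-0.0, -0.001, 0.905] rows>=6.0
-0.15 t 3.15 row [-8.42, 16.21, 0.01] [-0.0, -0.001, 0.955] rows>=6.4
```

Call:
arm_command(plan=[[0.0, 0.99, 0, 0, 0, 0.055, 0], [-0.08, 1.98, 0, 0, 0, 0.105, 0], [-0.21, 2.97, 0, 0, 0, 0.155, 0], [-0.39, 3.96, 0, 0, 0, 0.205, 0], [-0.62, 4.93, 0, 0, 0, 0.255, 0], [-0.89, 5.89, 0, 0, 0, 0.305, 0], [-1.22, 6.84, 0, 0, 0, 0.355, 0], [-1.59, 7.77, 0, 0, 0, 0.405, 0], [-2.01, 8.68, 0, 0, 0, 0.455, 0], [-2.47, 9.56, 0, 0, 0, 0.505, 0], [-2.97, 10.42, 0, 0, 0, 0.555, 0]])

```text
time: 4.25
tool_pos: [564.0, 204.7, 25.5]
orientation: [[0.969, 0.246, 0.003], [0.246, -0.969, 0.004], [0.004, -0.003, -1.0]]
wrist_force: [-1.6, 5.6, -1.9]
width: 0.004
```

```bash
python3 -c "
from h import *
st(); 
for a in np.arange(0.22,-0.06,-.03): print(round(a,2),end=' '); to(arc(a,24),a)
im=save('wrist','w3.png'); save('top','t3.png');t=cv2.imread('pics/t3.png');crop(t,130,90,390,260,3,'t3c.png')"
```

```text
t4.25 pos [564.  204.7  25.5] yaw 0.249 tilt [0.0032 0.0036] F [-1.6  5.6 -1.9] w 0.004 q [ 0.67  0.45 -0.4  -0.   -0.71  1.15]
0.22 t 4.25 row [-0.12, 0.72, 0.15] [-0.003, -0.004, 0.029] rows>=0.2
0.19 t 4.25 row [-0.15, 1.32, 0.15] [-0.003, -0.004, 0.059] rows>=0.4
0.16 t 4.25 row [-0.19, 1.92, 0.14] [-0.003, -0.004, 0.089] rows>=0.6
0.13 t 4.25 row [-0.25, 2.52, 0.14] [-0.003, -0.004, 0.119] rows>=0.8
0.1 t 4.25 row [-0.33, 3.11, 0.14] [-0.003, -0.004, 0.149] rows>=1.0
0.07 t 4.25 row [-0.43, 3.7, 0.14] [-0.003, -0.004, 0.179] rows>=1.2
0.04 t 4.25 row [-0.55, 4.29, 0.14] [-0.003, -0.004, 0.209] rows>=1.4
0.01 t 4.25 row [-0.68, 4.88, 0.13] [-0.003, -0.004, 0.239] rows>=1.6
-0.02 t 4.25 row [-0.83, 5.46, 0.13] [-0.003, -0.004, 0.269] rows>=1.8
-0.05 t 4.25 row [-1.0, 6.04, 0.13] [-0.003, -0.004, 0.299] rows>=2.0
```

View pics/w3.png

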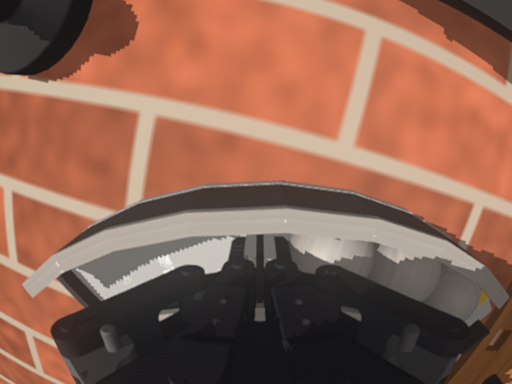

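View pics/t3c.png

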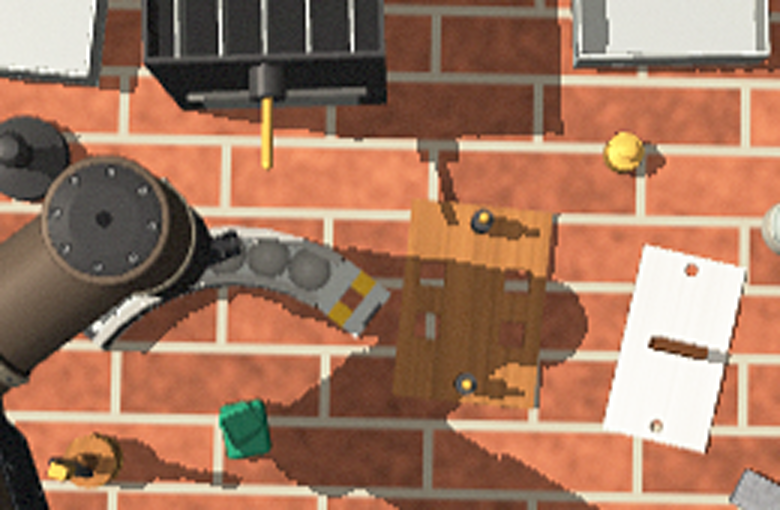

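Call:
arm_command(plan=[[-0.01, 0.6, 0, 0, 0, 0.03, 0], [-0.04, 1.2, 0, 0, 0, 0.06, 0], [-0.08, 1.8, 0, 0, 0, 0.09, 0], [-0.14, 2.39, 0, 0, 0, 0.12, 0], [-0.22, 2.99, 0, 0, 0, 0.15, 0], [-0.32, 3.58, 0, 0, 0, 0.18, 0], [-0.38, 3.88, 0, 0, 0, 0.195, 0], [-0.44, 4.17, 0, 0, 0, 0.21, 0], [-0.5, 4.46, 0, 0, 0, 0.225, 0], [-0.57, 4.75, 0, 0, 0, 0.24, 0], [-0.57, 4.75, 0, 0, 0, 0.24, 0]])

```text
time: 5.45
tool_pos: [569.6, 155.7, 23.6]
orientation: [[1.0, 0.011, 0.001], [0.011, -1.0, 0.001], [0.001, -0.001, -1.0]]
wrist_force: [0.0, 1.2, 0.8]
width: 0.001
```

```bash
python3 -c "
from h import *
st(); 
save('top','t4.png');t=cv2.imread('pics/t4.png');crop(t,170,120,300,220,6,'t4c.png')"
```

```text
t5.45 pos [569.6 155.7  23.6] yaw 0.011 tilt [0.0008 0.0005] F [0.  1.2 0.8] w 0.001 q [ 0.6   0.44 -0.42  0.   -0.7   0.98]
```

View pics/t4c.png

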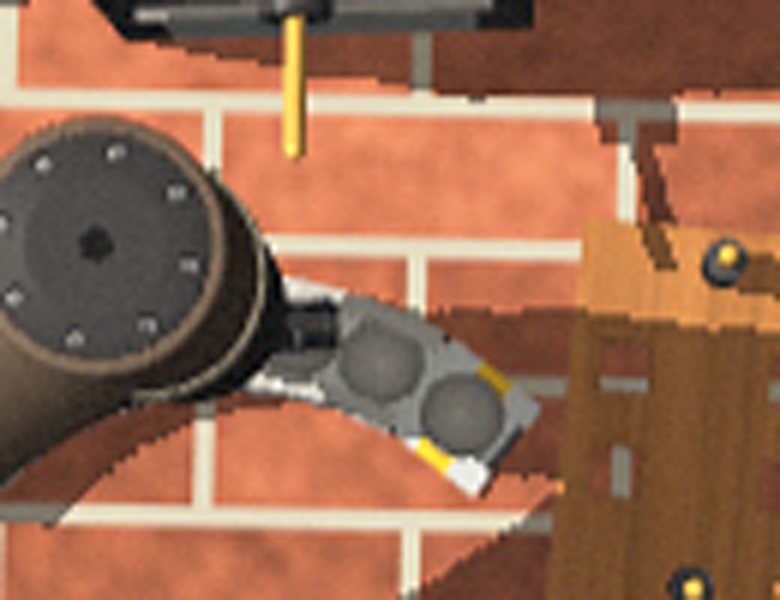

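```bash
python3 -c "
from h import *
for p in [(462,412),(381,361)]:
  b=onz('top',(170+(p[0]-2.5)/6,120+(p[1]-2.5)/6),26); d=b[:2]-C; print(b,np.hypot(*d),np.arctan2(d[1],d[0]))
print('exit',arc(-.645,26))
to(arc(0,130),0)
to(arc(-0.645,130),0.926)
"
```

```text
[531.88646366  31.2609108   26.        ] 203.45314309998034 -0.6457590908546659
[557.82362529  74.33283016  26.        ] 204.45686639405105 -0.39866176397021363
exit [529.21995339  33.4603123   26.        ]
t 5.5 row [0.01, 0.18, -10.66] [0.0, -0.0, 0.011] rows>=2.1
t 5.5 row [-4.14, 12.16, -10.66] [0.0, -0.0, -0.915] rows>=6.1
```

Call:
arm_command(plan=[[0, 0, -5, 0, 0, 0, 0], [0, 0, -10, 0, 0, 0, 0], [-4.1, 12.2, -13.6, 0, 0, -0.915, 1], [-4.1, 12.2, -13.6, 0, 0, -0.915, 1], [-4.1, 12.2, -13.6, 0, 0, -0.915, 1], [-4.1, 12.2, -13.6, 0, 0, -0.915, 1], [-4.1, 12.2, -13.6, 0, 0, -0.915, 1], [-4.1, 12.2, -13.6, 0, 0, -0.915, 1], [-4.1, 12.2, -13.6, 0, 0, -0.915, 1], [-4.1, 12.2, -13.6, 0, 0, -0.915, 1], [-4.1, 12.2, -13.6, 0, 0, -0.915, 1], [-4.1, 12.2, -13.6, 0, 0, -0.915, 1]])

```text
time: 6.7
tool_pos: [529.5, 33.2, 159.2]
orientation: [[0.602, 0.798, -0.0], [0.798, -0.602, -0.0], [-0.0, -0.0, -1.0]]
wrist_force: [-0.5, 0.1, 0.4]
width: 0.998
```

```bash
python3 -c "
from h import *
st(); np.savez('w5.npz',p=pose()[0],o=pose()[1]); save('wrist','w5.png'); to(arc(-.645,18),0.926)"
```

```text
t6.70 pos [529.5  33.2 159.2] yaw 0.924 tilt [-0.0004 -0.0002] F [-0.5  0.1  0.4] w 0.998 q [ 0.43  0.19 -0.42  0.   -0.96  2.06]
t 6.75 row [0.01, -0.03, 14.12] [-0.0, 0.0, -0.001] rows>=2.8
```

View pics/w5.png

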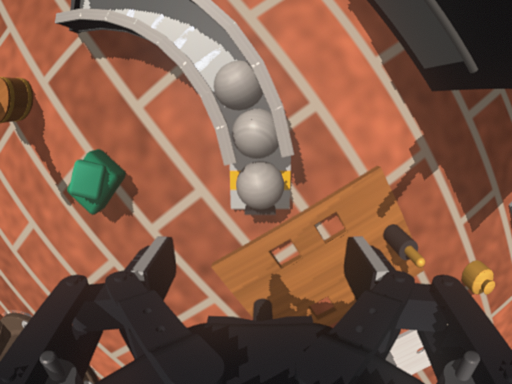

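```bash
python3 -c "
from h import *
w=np.load('w5.npz'); ps=(w['p'],w['o'])
print(wproj(arc(-.645,26),ps))
im=cv2.imread('pics/w5.png');crop(im,210,50,310,220,4,'w5c.png')
for uv in [(261,184.5),(255,133.5),(237,84)]:
  p=onz('wrist',uv,26 if uv[0]==261 else 28.5,ps); d=p[:2]-C; print(p,np.hypot(*d),np.arctan2(d[1],d[0]), ps[1].T@(p-ps[0]))
"
```

```text
[260.18597774 185.41827755]
[530.35169386  33.70708864  26.        ] 200.75793019081158 -0.640628554674507 [  1.00878277   0.4325041  133.15194657]
[554.61174199  74.77234702  28.5       ] 201.3280004769318 -0.40284279254646527 [ 48.40002184  -4.94242994 130.63482037]
[568.80664411 119.6951806   28.5       ] 202.28528730079222 -0.16890524656443215 [ 92.80786435 -20.67454847 130.62091706]
```

View pics/w5c.png

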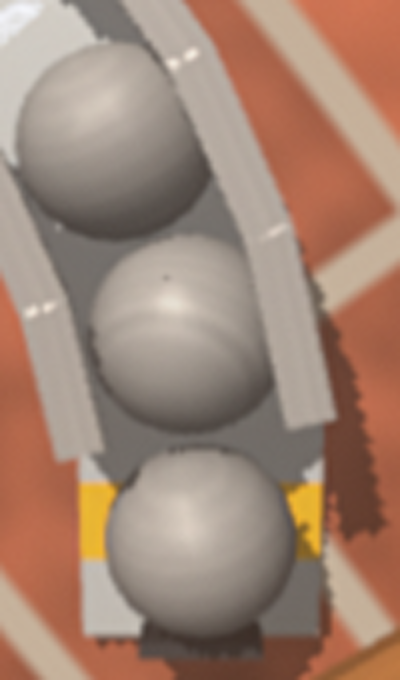

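Call:
arm_command(plan=[[0.05, 0, 5, 0, 0, 0, 1], [0.05, 0, 9, 0, 0, 0, 1], [0.05, 0, 12, 0, 0, 0, 1], [0.05, 0, 14.1, 0, 0, 0, 1], [0.05, 0, 14.1, 0, 0, 0, 1], [0.05, 0, 14.1, 0, 0, 0, 0.3], [0.05, 0, 14.1, 0, 0, 0, 0.3], [0.05, 0, 14.1, 0, 0, 0, 0.3], [0.05, 0, 14.1, 0, 0, 0, 0.3], [0.05, 0, 14.1, 0, 0, 0, 0.3]])

```text
time: 7.75
tool_pos: [531.0, 33.9, 20.1]
orientation: [[0.601, 0.8, 0.003], [0.8, -0.601, 0.001], [0.003, 0.002, -1.0]]
wrist_force: [-1.0, -0.5, 5.7]
width: 0.497
```

```bash
python3 -c "
from h import *
st()"
```

```text
t7.75 pos [531.   33.9  20.1] yaw 0.927 tilt [0.0029 0.0009] F [-1.  -0.5  5.7] w 0.497 q [ 0.43  0.37 -0.56  0.   -0.63  2.06]
```

Call:
arm_command(plan=[[0, 0, -0.5, 0, 0, 0, 0.2], [0, 0, -3, 0, 0, 0, 0.2], [0, 0, -7, 0, 0, 0, 0.2], [0, 0, -8, 0, 0, 0, 0.2], [0, 0, -8, 0, 0, 0, 0.2]])

```text
time: 8.25
tool_pos: [530.8, 34.1, 100.5]
orientation: [[0.601, 0.799, 0.004], [0.799, -0.601, 0.002], [0.004, 0.002, -1.0]]
wrist_force: [-0.4, 1.1, -4.6]
width: 0.491
```

```bash
python3 -c "
from h import *
st(); save('wrist','w6.png'); 
cr=np.array([526.3,-92.7]);a=-.0858
f=lambda x,y:cr+np.array([[np.cos(a),-np.sin(a)],[np.sin(a),np.cos(a)]])@[x,y]
for s in [(28,45),(-28,45),(28,-45),(-28,-45)]: print(s,f(*s))
to(np.r_[f(28,45),90],a)
"
```

```text
t8.25 pos [530.8  34.1 100.5] yaw 0.926 tilt [0.0041 0.002 ] F [-0.4  1.1 -4.6] w 0.491 q [ 0.43  0.26 -0.49 -0.   -0.82  2.06]
(28, 45) [558.05326478 -50.2649888 ]
(-28, 45) [502.25926428 -45.46608183]
(28, -45) [ 550.34073572 -139.93391817]
(-28, -45) [ 494.54673522 -135.1350112 ]
t 8.3 row [-5.01, 7.31, 0.88] [-0.001, -0.002, 1.011] rows>=6.7
```

View pics/w6.png

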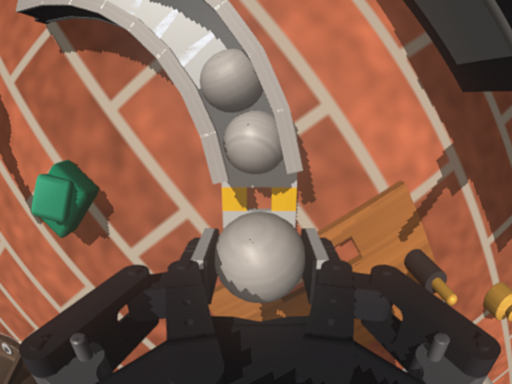

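Call:
arm_command(plan=[[-5.0, 7.3, 0, 0, 0, 1.01, 0.2], [-5.0, 7.3, 0, 0, 0, 1.01, 0.2], [-5.0, 7.3, 0, 0, 0, 1.01, 0.2], [-5.0, 7.3, 0, 0, 0, 1.01, 0.2], [-5.0, 7.3, 0, 0, 0, 1.01, 0.2], [-5.0, 7.3, 0, 0, 0, 1.01, 0.2], [-5.0, 7.3, 0, 0, 0, 1.01, 0.2], [-5.0, 7.3, 0, 0, 0, 1.01, 0.2], [-5.0, 7.3, 0, 0, 0, 1.01, 0.2]])

```text
time: 9.2
tool_pos: [557.3, -50.4, 97.0]
orientation: [[0.997, -0.081, -0.002], [-0.081, -0.997, -0.0], [-0.002, 0.001, -1.0]]
wrist_force: [0.5, 0.1, -3.8]
width: 0.492
```

```bash
cat >> h.py <<'E'
CR=np.array([526.3,-92.7]);CA=-.0858
def seat(x,y): return CR+np.array([[np.cos(CA),-np.sin(CA)],[np.sin(CA),np.cos(CA)]])@[x,y]
E
python3 -c "
from h import *
st(); save('wrist','w7.png'); to(np.r_[seat(28,45),23],CA)
"
```

```text
t9.20 pos [557.3 -50.4  97. ] yaw -0.081 tilt [-0.0024 -0.0003] F [ 0.5  0.1 -3.8] w 0.492 q [ 0.26  0.31 -0.43 -0.   -0.84  1.23]
t 9.25 row [0.07, -0.02, 7.42] [0.0, 0.002, 0.005] rows>=1.5
```

View pics/w7.png

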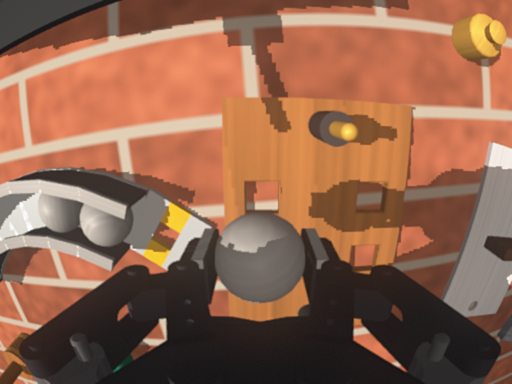

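Call:
arm_command(plan=[[0.05, 0, 3.5, 0, 0, 0, 0.2], [0.05, 0, 5.5, 0, 0, 0, 0.2], [0.05, 0, 6.7, 0, 0, 0, 0.2], [0.05, 0, 7.3, 0, 0, 0, 0.2], [0.05, 0, 7.3, 0, 0, 0, 0.2], [0.05, 0, 7.3, 0, 0, 0, 0.2]])

```text
time: 9.85
tool_pos: [559.3, -50.2, 26.0]
orientation: [[0.997, -0.083, 0.001], [-0.083, -0.997, 0.0], [0.001, -0.0, -1.0]]
wrist_force: [0.6, 0.1, -3.6]
width: 0.49
```

```bash
python3 -c "
from h import *
st(); "
```

```text
t9.85 pos [559.3 -50.2  26. ] yaw -0.083 tilt [0.0011 0.0001] F [ 0.6  0.1 -3.6] w 0.490 q [ 0.26  0.4  -0.49  0.   -0.68  1.23]
```

Call:
arm_command(plan=[[-0.05, 0, 0.2, 0, 0, 0, 0.2], [-0.05, 0, 0.4, 0, 0, 0, 0.2], [-0.05, 0, 0.4, 0, 0, 0, 0.2]])

```text
time: 10.15
tool_pos: [559.3, -50.3, 22.9]
orientation: [[0.997, -0.083, 0.003], [-0.083, -0.997, -0.0], [0.003, -0.0, -1.0]]
wrist_force: [-0.8, -1.6, 7.1]
width: 0.495
```

Call:
arm_command(plan=[[-0.05, 0, 0.3, 0, 0, 0, 0.75], [-0.05, 0, 0.3, 0, 0, 0, 0.75], [-0.05, 0, 0.3, 0, 0, 0, 0.75], [-0.05, 0, 0.3, 0, 0, 0, 0.75], [-0.05, 0, -3, 0, 0, 0, 0.75], [-0.05, 0, -7, 0, 0, 0, 0.75], [-0.05, 0, -11, 0, 0, 0, 0.75], [-0.05, 0, -13, 0, 0, 0, 0.75], [-0.05, 0, -13, 0, 0, 0, 0.75], [-0.05, 0, -13, 0, 0, 0, 0.75]])

```text
time: 11.15
tool_pos: [557.6, -50.1, 151.6]
orientation: [[0.996, -0.084, 0.001], [-0.084, -0.996, 0.001], [0.001, -0.001, -1.0]]
wrist_force: [-0.1, -0.8, -0.4]
width: 0.747
```

```bash
python3 -c "
from h import *
st(); np.savez('w8.npz',p=pose()[0],o=pose()[1]); save('wrist','w8.png'); 
print(wproj(np.r_[seat(28,45),28],pose()));to(arc(0.06,150),0.06);to(arc(0.06,110),0.06)
"
```

```text
t11.15 pos [557.6 -50.1 151.6] yaw -0.084 tilt [0.0009 0.0006] F [-0.1 -0.8 -0.4] w 0.747 q [ 0.26  0.24 -0.37 -0.   -0.96  1.23]
[260.43158964 186.3014707 ]
t 11.2 row [-0.62, -21.62, 0.07] [-0.0, 0.001, -0.144] rows>=4.3
t 11.2 row [-0.62, -21.62, 4.07] [-0.0, 0.001, -0.144] rows>=4.4
```

View pics/w8.png

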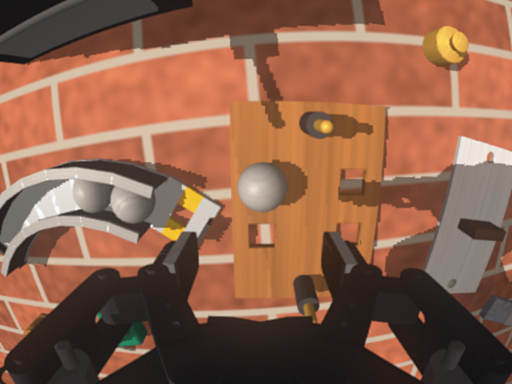

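```bash
python3 -c "
from h import *
w=np.load('w8.npz'); ps=(w['p'],w['o'])
for uv in [(90.5,193.5),(131,207)]:
  p=onz('wrist',uv,28.5,ps); d=p[:2]-C; print(p,np.hypot(*d),np.arctan2(d[1],d[0]))
to((510,60,130),0.0);to((510,150,110),0.06);to(arc(0.06,100,197),0.06)
"
```

```text
[566.23326577 121.82362538  28.5       ] 199.3976874766221 -0.16055218203247038
[548.84971714  77.34798362  28.5       ] 195.01751558744053 -0.40227596535516197
t 11.2 row [-5.62, -10.59, 2.08] [-0.0, 0.001, -0.084] rows>=2.4
t 11.2 row [-6.37, -19.56, 4.08] [-0.0, 0.001, -0.144] rows>=4.2
t 11.2 row [-0.92, -21.57, 5.07] [-0.0, 0.001, -0.144] rows>=4.4
```

Call:
arm_command(plan=[[-5.6, -10.6, 0, 0, 0, -0.084, 0], [-5.6, -10.6, 0, 0, 0, -0.084, 0], [-6.4, -19.6, 2, 0, 0, -0.144, 0], [-6.4, -19.6, 4, 0, 0, -0.144, 0], [-0.9, -21.6, 5.1, 0, 0, -0.144, 0], [-0.9, -21.6, 5.1, 0, 0, -0.144, 0], [-0.9, -21.6, 5.1, 0, 0, -0.144, 0], [-0.9, -21.6, 5.1, 0, 0, -0.144, 0]])

```text
time: 12.0
tool_pos: [566.0, 165.0, 98.7]
orientation: [[0.998, 0.06, -0.003], [0.06, -0.998, -0.002], [-0.003, 0.002, -1.0]]
wrist_force: [-0.7, 0.1, -0.4]
width: -0.006
```

```bash
python3 -c "
from h import *
st(); to(arc(0.06,24,197),0.06)
save('side','s9.png')
"
```

```text
t12.00 pos [566.  165.   98.7] yaw 0.060 tilt [-0.0028 -0.0017] F [-0.7  0.1 -0.4] w -0.006 q [ 0.61  0.35 -0.36 -0.   -0.87  1.02]
t 12.0 row [0.03, -0.06, 7.47] [0.002, 0.003, -0.0] rows>=1.5
```

View pics/s9.png

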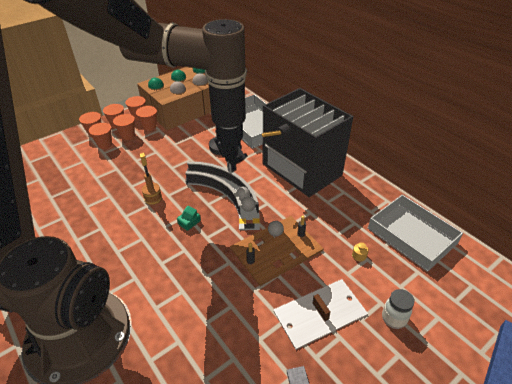

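Call:
arm_command(plan=[[0, 0, 4, 0, 0, 0, 0], [0, 0, 7.4, 0, 0, 0, 0], [0, 0, 7.4, 0, 0, 0, 0], [-0.02, 0.98, 7.4, 0, 0, 0.05, 0], [-0.1, 1.97, 7.4, 0, 0, 0.1, 0], [-0.22, 2.94, 7.4, 0, 0, 0.15, 0], [-0.35, 3.72, 7.4, 0, 0, 0.19, 0], [-0.47, 4.3, 7.4, 0, 0, 0.22, 0], [-0.61, 4.87, 7.4, 0, 0, 0.25, 0], [-0.71, 5.25, 7.4, 0, 0, 0.27, 0], [-0.82, 5.63, 7.4, 0, 0, 0.29, 0], [-0.82, 5.63, 7.4, 0, 0, 0.29, 0]])

```text
time: 13.25
tool_pos: [565.7, 111.8, 31.0]
orientation: [[0.974, -0.227, 0.009], [-0.227, -0.974, 0.005], [0.008, -0.007, -1.0]]
wrist_force: [-0.3, 8.7, 8.8]
width: 0.004
```

```bash
python3 -c "
from h import *
st(); 
save('top','t10.png');t=cv2.imread('pics/t10.png');crop(t,170,120,300,220,6,'t10c.png')
p=pose(); th=-0.23
to((490,95,140),-.23); to(arc(-0.645,160),0.926)
"
```

```text
t13.25 pos [565.7 111.8  31. ] yaw -0.229 tilt [0.0091 0.0053] F [-0.3  8.7  8.8] w 0.004 q [ 0.53  0.41 -0.46  0.   -0.69  0.81]
t 13.3 row [-6.91, 3.28, -10.98] [-0.007, -0.008, 0.001] rows>=2.7
t 13.3 row [-1.68, 8.37, -12.97] [-0.002, -0.011, -1.155] rows>=7.7
```

View pics/t10c.png

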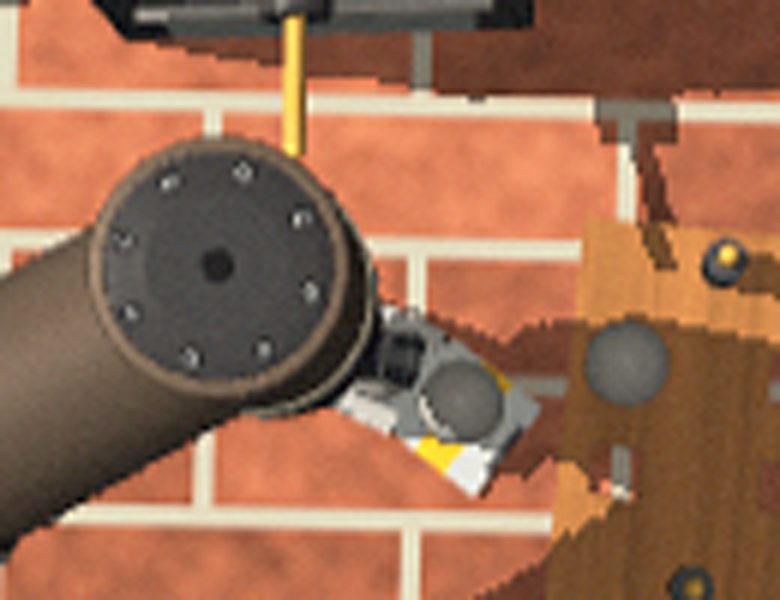

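```bash
python3 -c "
from h import *
for p in [(462,400)]:
  b=onz('top',(170+(p[0]-2.5)/6,120+(p[1]-2.5)/6),28.5); d=b[:2]-C; print(b,np.hypot(*d),np.arctan2(d[1],d[0]))
"
```

```text
[538.04869178  31.31551509  28.5       ] 208.3754865290694 -0.6277518339384626
```

Call:
arm_command(plan=[[0, 0, 0, 0, 0, 0, 0], [0, 0, 0, 0, 0, 0, 0]])

```text
time: 13.5
tool_pos: [565.7, 111.8, 30.9]
orientation: [[0.974, -0.226, 0.009], [-0.226, -0.974, 0.005], [0.008, -0.007, -1.0]]
wrist_force: [-0.6, 8.1, 9.2]
width: 0.006
```

```bash
python3 -c "
from h import *
st(); 
save('side','s10.png');t=cv2.imread('pics/s10.png');crop(t,180,130,330,250,5,'s10c.png')
"
```

```text
t13.50 pos [565.7 111.8  30.9] yaw -0.228 tilt [0.0089 0.005 ] F [-0.6  8.1  9.2] w 0.006 q [ 0.53  0.41 -0.46  0.   -0.69  0.81]
```

View pics/s10c.png

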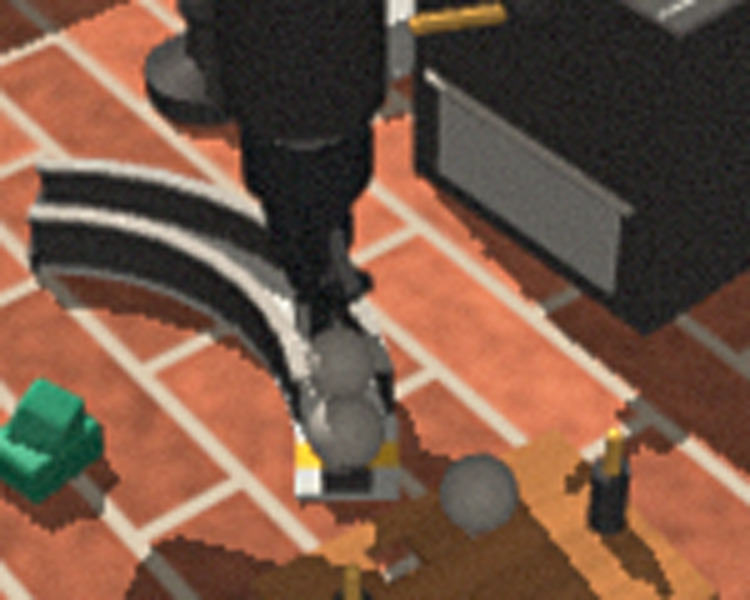

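Call:
arm_command(plan=[[0.0, -0.2, 0, 0, 0, 0, 0], [0.0, -0.4, 0, 0, 0, 0, 0], [0.0, -0.8, 0, 0, 0, 0, 0], [0.0, -1.2, 0, 0, 0, 0, 0], [0.0, -1.2, 0, 0, 0, 0, 0]])

```text
time: 14.05
tool_pos: [564.7, 121.0, 26.3]
orientation: [[0.974, -0.228, -0.0], [-0.228, -0.974, -0.0], [-0.0, 0.0, -1.0]]
wrist_force: [-0.5, 1.0, -0.4]
width: 0.002
```

```bash
python3 -c "
from h import *
st(); 
save('top','t11.png');t=cv2.imread('pics/t11.png');crop(t,170,120,300,220,6,'t11c.png')
to((490,95,140),-.23); to(arc(-0.645,160),0.926)
"
```

```text
t14.05 pos [564.7 121.   26.3] yaw -0.230 tilt [-0.0002 -0.0003] F [-0.5  1.  -0.4] w 0.002 q [ 0.55  0.42 -0.45  0.   -0.7   0.79]
t 14.1 row [-6.68, 4.21, -11.38] [0.0, 0.0, 0.0] rows>=2.8
t 14.1 row [-1.46, 9.31, -13.38] [0.0, 0.001, -1.156] rows>=7.7
```

View pics/t11c.png

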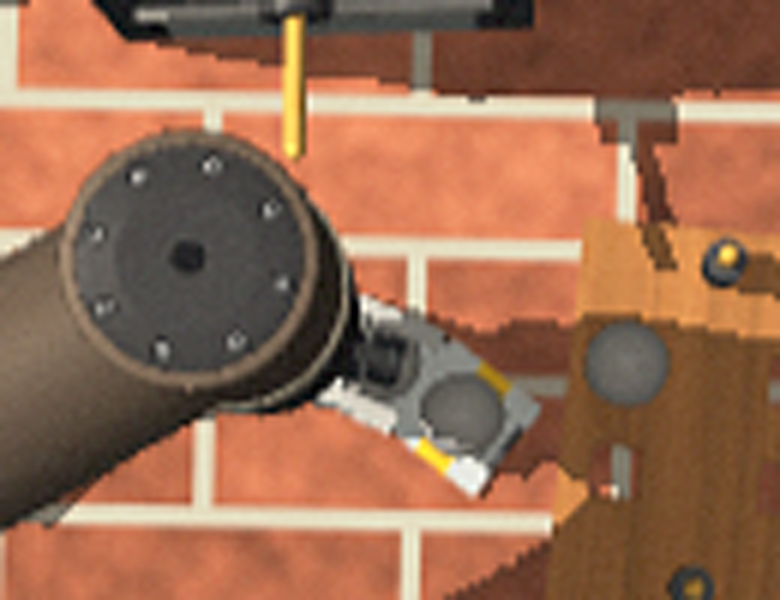

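Call:
arm_command(plan=[[0, 0, -4, 0, 0, 0, 0], [-1, 1, -7, 0, 0, 0, 0], [-5, 4.2, -11, 0, 0, -0.1, 0], [-5, 6, -13.4, 0, 0, -1.15, 1], [-1.5, 9.3, -13.4, 0, 0, -1.15, 1], [-1.5, 9.3, -13.4, 0, 0, -1.15, 1], [-1.5, 9.3, -13.4, 0, 0, -1.15, 1], [-1.5, 9.3, -13.4, 0, 0, -1.15, 1], [-1.5, 9.3, -13.4, 0, 0, -1.15, 1], [-1.5, 9.3, -13.4, 0, 0, -1.15, 1], [-1.5, 9.3, -13.4, 0, 0, -1.15, 1], [-1.5, 9.3, -13.4, 0, 0, -1.15, 1]])

```text
time: 15.3
tool_pos: [528.7, 33.5, 160.1]
orientation: [[0.608, 0.794, -0.0], [0.794, -0.608, -0.0], [-0.0, -0.0, -1.0]]
wrist_force: [-0.4, 0.0, -0.1]
width: 0.999
```

```bash
python3 -c "
from h import *
st(); np.savez('w12.npz',p=pose()[0],o=pose()[1]); print(wproj([530.3,33.7,26],pose())); save('wrist','w12.png'); to((530.3,33.7,18),0.926)"
```

```text
t15.30 pos [528.7  33.5 160.1] yaw 0.917 tilt [-0.0005 -0.0002] F [-0.4  0.  -0.1] w 0.999 q [ 0.43  0.19 -0.42  0.   -0.96  2.05]
[261.76620247 184.0467154 ]
t 15.35 row [0.11, 0.11, 14.22] [-0.0, 0.0, -0.01] rows>=2.8
```

View pics/w12.png

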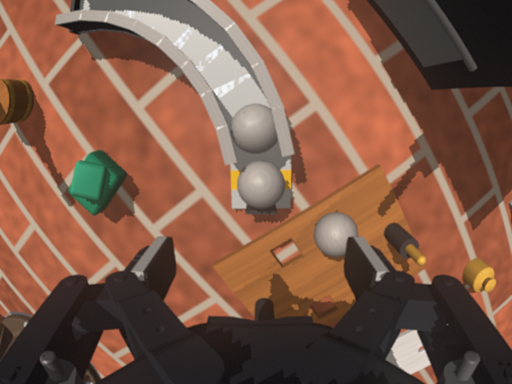

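Call:
arm_command(plan=[[0.1, 0.1, 5, 0, 0, -0.01, 1], [0.1, 0.1, 9, 0, 0, -0.01, 1], [0.1, 0.1, 12, 0, 0, -0.01, 1], [0.1, 0.1, 14.1, 0, 0, -0.01, 1], [0.1, 0.1, 14.1, 0, 0, -0.01, 1], [0.1, 0.1, 14.1, 0, 0, -0.01, 0.2], [0.1, 0.1, 14.1, 0, 0, -0.01, 0.2], [0.1, 0.1, 14.1, 0, 0, -0.01, 0.2], [0.1, 0.1, 14.1, 0, 0, -0.01, 0.2], [0.1, 0.1, 14.1, 0, 0, -0.01, 0.2], [0.1, 0.1, 11, 0, 0, -0.01, 0.2], [0.1, 0.1, 6, 0, 0, -0.01, 0.2]])

```text
time: 16.55
tool_pos: [527.8, 33.0, 99.0]
orientation: [[0.599, 0.801, -0.006], [0.801, -0.599, -0.002], [-0.005, -0.004, -1.0]]
wrist_force: [1.9, -0.4, -2.5]
width: 0.492
```

```bash
python3 -c "
from h import *
st();  to(np.r_[seat(-28,45),90],CA)"
```

```text
t16.55 pos [527.8  33.   99. ] yaw 0.929 tilt [-0.006  -0.0018] F [ 1.9 -0.4 -2.5] w 0.492 q [ 0.43  0.26 -0.49 -0.   -0.83  2.07]
t 16.55 row [-7.81, 2.65, 0.93] [-0.001, 0.006, 1.015] rows>=6.8
```

Call:
arm_command(plan=[[-8.0, 2.55, 0, 0, 0, 1.01, 0.2], [-8.0, 2.55, 0, 0, 0, 1.01, 0.2], [-8.0, 2.55, 0, 0, 0, 1.01, 0.2], [-8.0, 2.55, 0, 0, 0, 1.01, 0.2], [-8.0, 2.55, 0, 0, 0, 1.01, 0.2], [-8.0, 2.55, 0, 0, 0, 1.01, 0.2], [-8.0, 2.55, 0, 0, 0, 1.01, 0.2], [-8.0, 2.55, 2, 0, 0, 1.01, 0.2], [-8.0, 2.55, 4, 0, 0, 1.01, 0.2], [-8.0, 2.55, 5, 0, 0, 1.01, 0.2], [-8.0, 2.55, 5, 0, 0, 1.01, 0.2]])

```text
time: 17.65
tool_pos: [501.9, -45.8, 49.5]
orientation: [[0.997, -0.08, -0.002], [-0.08, -0.997, -0.0], [-0.002, 0.001, -1.0]]
wrist_force: [-0.7, 0.2, -3.0]
width: 0.494
```

```bash
python3 -c "
from h import *
st();  to(np.r_[seat(-28,45),23],CA); print(seat(-28,45))"
```

```text
t17.65 pos [501.9 -45.8  49.5] yaw -0.080 tilt [-0.0023 -0.0005] F [-0.7  0.2 -3. ] w 0.494 q [ 0.3   0.29 -0.59 -0.   -0.68  1.19]
t 17.65 row [0.04, -0.04, 2.65] [0.001, 0.002, 0.006] rows>=0.5
[502.25926428 -45.46608183]
```

Call:
arm_command(plan=[[0.0, 0, 1.4, 0, 0, 0.005, 0.2], [0.0, 0, 2.3, 0, 0, 0.005, 0.2], [0.0, 0, 2.7, 0, 0, 0.005, 0.2], [0.0, 0, 2.7, 0, 0, 0.005, 0.2]])

```text
time: 18.05
tool_pos: [503.4, -45.8, 24.1]
orientation: [[0.996, -0.084, 0.0], [-0.084, -0.996, -0.001], [0.0, 0.001, -1.0]]
wrist_force: [-1.7, -2.1, 3.4]
width: 0.495
```

Call:
arm_command(plan=[[0, 0, 0.1, 0, 0, 0, 0.2], [0, 0, 0.1, 0, 0, 0, 0.75], [0, 0, 0.1, 0, 0, 0, 0.75], [0, 0, 0.1, 0, 0, 0, 0.75], [0, 0, 0.1, 0, 0, 0, 0.75], [0, 0, -3, 0, 0, 0, 0.75], [0, 0, -7, 0, 0, 0, 0.75], [0, 0, -11, 0, 0, 0, 0.75], [0, 0, -13, 0, 0, 0, 0.75], [0, 0, -13, 0, 0, 0, 0.75], [0, 0, -13, 0, 0, 0, 0.75]])

```text
time: 19.15
tool_pos: [502.9, -45.5, 153.5]
orientation: [[0.996, -0.085, 0.001], [-0.085, -0.996, 0.001], [0.001, -0.001, -1.0]]
wrist_force: [-0.2, -0.8, -0.2]
width: 0.754
```

```bash
python3 -c "
from h import *
st(); np.savez('w13.npz',p=pose()[0],o=pose()[1]); save('wrist','w13.png'); 
print(wproj(np.r_[seat(28,45),28],pose()),wproj(np.r_[seat(-28,45),28],pose()));to(arc(-0.17,150,190),-0.17)
"
```

```text
t19.15 pos [502.9 -45.5 153.5] yaw -0.085 tilt [0.0009 0.0006] F [-0.2 -0.8 -0.2] w 0.754 q [ 0.3   0.16 -0.48 -0.   -0.94  1.19]
[260.43246948 124.32387493] [260.3595194  186.92574869]
t 19.2 row [3.99, -17.11, 0.27] [-0.0, 0.001, 0.085] rows>=3.5
```

View pics/w13.png

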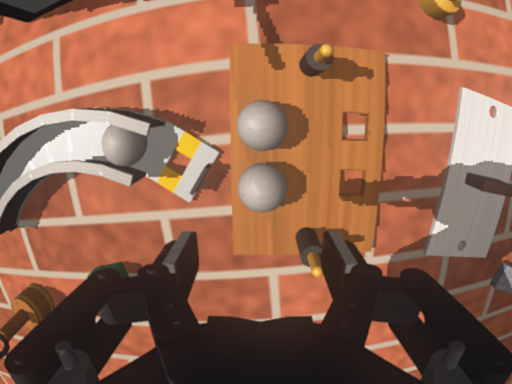

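```bash
python3 -c "
from h import *
w=np.load('w13.npz'); ps=(w['p'],w['o'])
for uv in [(124,144)]:
  p=onz('wrist',uv,28.5,ps); d=p[:2]-C; print(p,np.hypot(*d),np.arctan2(d[1],d[0]))
a=-0.18
to((500,80,130),-.18);to(arc(a,100,194),a)
"
```

```text
[555.56108457  78.62489798  28.5       ] 200.72922146776727 -0.38333103779741934
t 19.2 row [-1.31, -12.49, 2.27] [-0.0, 0.001, 0.095] rows>=2.6
t 19.2 row [4.37, -16.89, 5.27] [-0.0, 0.001, 0.095] rows>=3.6
```

Call:
arm_command(plan=[[-1.3, -12.5, 2, 0, 0, 0.08, 0], [-1.3, -12.5, 2, 0, 0, 0.08, 0], [-1.3, -12.5, 2.5, 0, 0, 0.08, 0], [4.4, -17.2, 5.3, 0, 0, 0.08, 0], [4.4, -17.2, 5.3, 0, 0, 0.08, 0], [4.4, -17.2, 5.3, 0, 0, 0.08, 0], [4.4, -17.2, 5.3, 0, 0, 0.08, 0]])

```text
time: 19.9
tool_pos: [560.3, 121.7, 98.0]
orientation: [[0.986, -0.164, -0.004], [-0.164, -0.986, -0.002], [-0.004, 0.003, -1.0]]
wrist_force: [1.0, -0.7, -0.8]
width: -0.004
```

```bash
python3 -c "
from h import *
st(); to(arc(-.165,24,194),-.165)
save('top','t14.png');t=cv2.imread('pics/t14.png');crop(t,170,120,300,220,6,'t14c.png')
"
```

```text
t19.90 pos [560.3 121.7  98. ] yaw -0.165 tilt [-0.0039 -0.0021] F [ 1.  -0.7 -0.8] w -0.004 q [ 0.55  0.33 -0.39 -0.   -0.86  0.85]
t 19.9 row [0.07, -0.04, 7.4] [0.003, 0.004, 0.0] rows>=1.5
```

View pics/t14c.png

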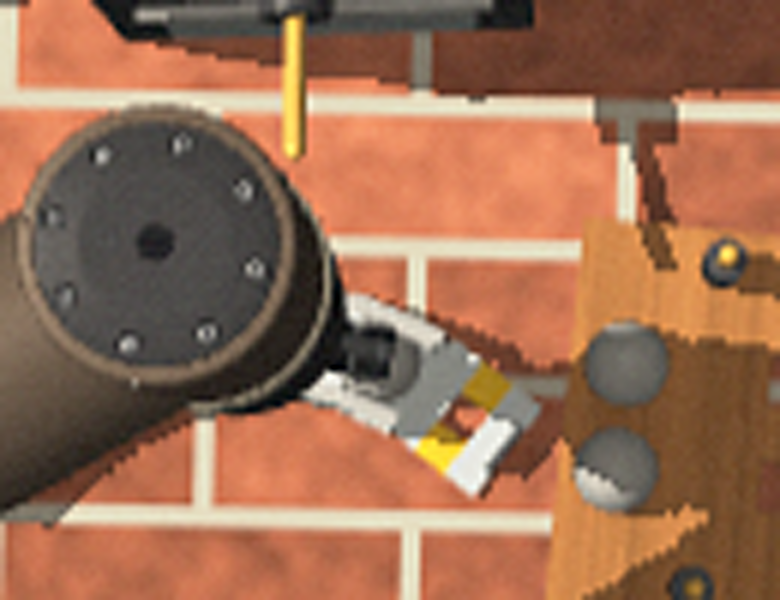

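Call:
arm_command(plan=[[0, 0, 4, 0, 0, 0, 0], [0, 0, 7.3, 0, 0, 0, 0], [0, 0, 7.3, 0, 0, 0, 0], [-0.02, 0.97, 7.3, 0, 0, 0.05, 0], [-0.1, 1.94, 7.3, 0, 0, 0.1, 0], [-0.19, 2.71, 7.3, 0, 0, 0.14, 0], [-0.31, 3.47, 7.3, 0, 0, 0.18, 0], [-0.43, 4.04, 7.3, 0, 0, 0.21, 0], [-0.56, 4.61, 7.3, 0, 0, 0.24, 0], [-0.65, 4.99, 7.3, 0, 0, 0.26, 0], [-0.7, 5.17, 7.3, 0, 0, 0.27, 0], [-0.7, 5.17, 7.3, 0, 0, 0.27, 0]])

```text
time: 21.15
tool_pos: [545.5, 71.7, 28.3]
orientation: [[0.907, -0.422, 0.0], [-0.422, -0.907, 0.0], [0.0, -0.0, -1.0]]
wrist_force: [-0.2, -0.3, -0.6]
width: -0.001
```

```bash
python3 -c "
from h import *
st(); 
save('top','t15.png');t=cv2.imread('pics/t15.png');crop(t,170,120,300,220,6,'t15c.png')
"
```

```text
t21.15 pos [545.5  71.7  28.3] yaw -0.435 tilt [0.0004 0.0003] F [-0.2 -0.3 -0.6] w -0.001 q [ 0.49  0.39 -0.51 -0.   -0.67  0.65]
```

View pics/t15c.png

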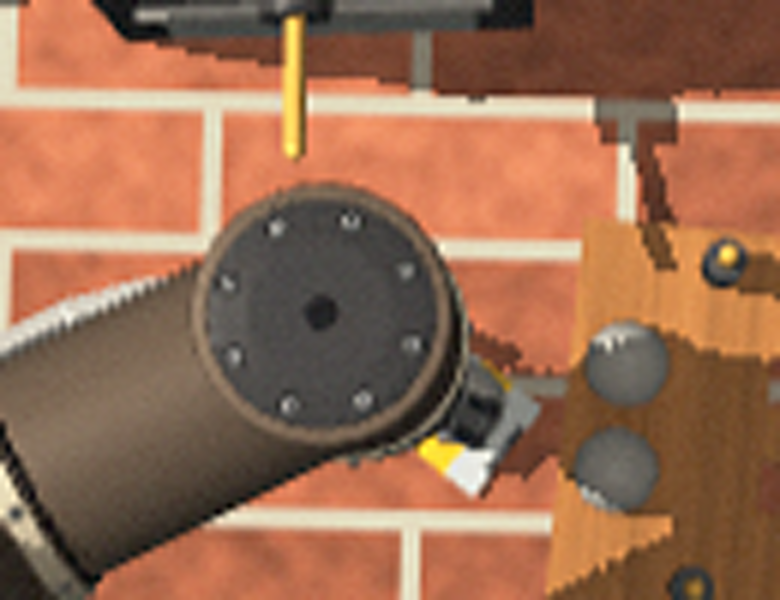

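Call:
arm_command(plan=[[0, -0.3, -4, 0, 0, 0, 0], [0, -0.3, -8, 0, 0, 0, 0], [0.1, 4.1, -13.2, 0, 0, -1.355, 1], [0.1, 4.1, -13.2, 0, 0, -1.355, 1], [0.1, 4.1, -13.2, 0, 0, -1.355, 1], [0.1, 4.1, -13.2, 0, 0, -1.355, 1], [0.1, 4.1, -13.2, 0, 0, -1.355, 1], [0.1, 4.1, -13.2, 0, 0, -1.355, 1], [0.1, 4.1, -13.2, 0, 0, -1.355, 1], [0.1, 4.1, -13.2, 0, 0, -1.355, 1], [0.1, 4.1, -13.2, 0, 0, -1.355, 1], [0.1, 4.1, -13.2, 0, 0, -1.355, 1]])

```text
time: 22.4
tool_pos: [528.9, 34.2, 159.1]
orientation: [[0.604, 0.797, -0.001], [0.797, -0.604, -0.0], [-0.001, -0.001, -1.0]]
wrist_force: [0.0, -0.4, 0.5]
width: 0.998
```

```bash
python3 -c "
from h import *
st(); np.savez('w16.npz',p=pose()[0],o=pose()[1]); print(wproj([530.3,33.7,26],pose())); save('wrist','w16.png'); to((530.3,33.7,18),0.926)"
```

```text
t22.40 pos [528.9  34.2 159.1] yaw 0.923 tilt [-0.0012 -0.0004] F [ 0.  -0.4  0.5] w 0.998 q [ 0.43  0.19 -0.42 -0.   -0.96  2.06]
[262.17845133 184.97156248]
t 22.45 row [0.04, 0.15, 14.11] [-0.001, 0.001, -0.008] rows>=2.8
```

View pics/w16.png

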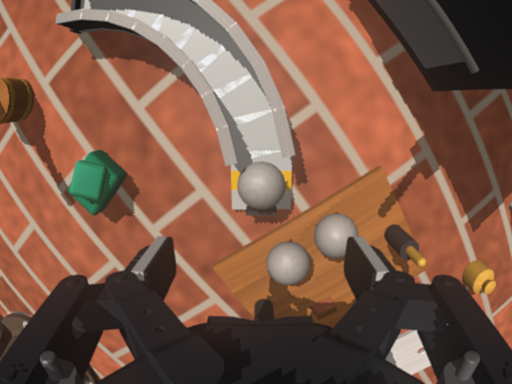

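Call:
arm_command(plan=[[0.05, 0.15, 5, 0, 0, 0, 1], [0.05, 0.15, 9, 0, 0, 0, 1], [0.05, 0.15, 12, 0, 0, 0, 1], [0.05, 0.15, 14.1, 0, 0, 0, 1], [0.05, 0.15, 14.1, 0, 0, 0, 1], [0.05, 0.15, 14.1, 0, 0, 0, 0.2], [0.05, 0.15, 14.1, 0, 0, 0, 0.2], [0.05, 0.15, 14.1, 0, 0, 0, 0.2], [0.05, 0.15, 14.1, 0, 0, 0, 0.2], [0.05, 0.15, 14.1, 0, 0, 0, 0.2], [0.05, 0.15, 11, 0, 0, 0, 0.2], [0.05, 0.15, 4, 0, 0, 0, 0.2]])

```text
time: 23.65
tool_pos: [528.6, 33.3, 98.1]
orientation: [[0.607, 0.795, -0.006], [0.795, -0.607, -0.002], [-0.005, -0.004, -1.0]]
wrist_force: [1.6, 0.6, -3.5]
width: 0.497
```

```bash
python3 -c "
from h import *
st();  to(np.r_[seat(28,-45),120],CA)"
```

```text
t23.65 pos [528.6  33.3  98.1] yaw 0.919 tilt [-0.0059 -0.0018] F [ 1.6  0.6 -3.5] w 0.497 q [ 0.43  0.26 -0.49 -0.   -0.83  2.06]
t 23.65 row [-12.47, 12.23, -2.17] [-0.001, 0.006, 1.005] rows>=6.7
```

Call:
arm_command(plan=[[-12.6, 12.15, 0, 0, 0, 1.005, 0.2], [-12.6, 12.15, 0, 0, 0, 1.005, 0.2], [-12.6, 12.15, 0, 0, 0, 1.005, 0.2], [-12.6, 12.15, 0, 0, 0, 1.005, 0.2], [-12.6, 12.15, 0, 0, 0, 1.005, 0.2], [-12.6, 12.15, 0, 0, 0, 1.005, 0.2], [-12.6, 12.15, 0, 0, 0, 1.005, 0.2], [-12.6, 12.15, 0, 0, 0, 1.005, 0.2], [-12.6, 12.15, 4, 0, 0, 1.005, 0.2], [-12.6, 12.15, 6.5, 0, 0, 1.005, 0.2], [-12.6, 12.15, 6.5, 0, 0, 1.005, 0.2]])

```text
time: 24.75
tool_pos: [548.6, -139.6, 31.4]
orientation: [[0.997, -0.083, -0.006], [-0.083, -0.997, 0.0], [-0.006, 0.0, -1.0]]
wrist_force: [-1.0, -1.0, -4.2]
width: 0.495
```

```bash
python3 -c "
from h import *
st();  to(np.r_[seat(28,-45),23],CA); print(seat(28,-45))"
```

```text
t24.75 pos [ 548.6 -139.6   31.4] yaw -0.083 tilt [-0.0062  0.0002] F [-1.  -1.  -4.2] w 0.495 q [ 0.1   0.4  -0.47 -0.   -0.71  1.39]
t 24.75 row [0.18, 0.02, 0.84] [0.0, 0.006, 0.003] rows>=0.2
[ 550.34073572 -139.93391817]
```

Call:
arm_command(plan=[[0.1, 0, 0.1, 0, 0, 0, 0.2], [0.1, 0, 0.5, 0, 0, 0, 0.2], [0.1, 0, 0.9, 0, 0, 0, 0.2], [0.1, 0, 0.9, 0, 0, 0, 0.2]])

```text
time: 25.15
tool_pos: [552.6, -139.8, 25.7]
orientation: [[0.996, -0.084, 0.001], [-0.084, -0.996, 0.0], [0.001, -0.0, -1.0]]
wrist_force: [0.4, 0.1, -3.1]
width: 0.49
```

Call:
arm_command(plan=[[-0.15, 0, 0.2, 0, 0, 0, 0.2], [-0.15, 0, 0.35, 0, 0, 0, 0.2], [-0.15, 0, 0.35, 0, 0, 0, 0.2]])

```text
time: 25.45
tool_pos: [552.1, -139.9, 23.3]
orientation: [[0.996, -0.084, 0.002], [-0.084, -0.996, -0.001], [0.002, 0.0, -1.0]]
wrist_force: [-0.3, -0.9, 7.4]
width: 0.492
```

Call:
arm_command(plan=[[-0.2, 0, 0.2, 0, 0, 0, 0.75], [-0.2, 0, 0.2, 0, 0, 0, 0.75], [-0.2, 0, 0.2, 0, 0, 0, 0.75], [-0.2, 0, 0.2, 0, 0, 0, 0.75], [0, 0, -3, 0, 0, 0, 0.75], [0, 0, -7, 0, 0, 0, 0.75], [0, 0, -11, 0, 0, 0, 0.75], [-4, 0, -15, 0, 0, 0, 1], [-4, 0, -19, 0, 0, 0, 1], [-4, 0, -20, 0, 0, 0, 1], [-4, 0, -20, 0, 0, 0, 1], [-4, 0, -20, 0, 0, 0, 1]])

```text
time: 26.65
tool_pos: [510.9, -136.2, 221.2]
orientation: [[0.996, -0.085, -0.0], [-0.085, -0.996, 0.0], [-0.0, -0.0, -1.0]]
wrist_force: [-0.4, -1.0, -1.1]
width: 1.003
```

```bash
python3 -c "
from h import *
st(); np.savez('w17.npz',p=pose()[0],o=pose()[1]);  save('wrist','w17.png')
for s in [(28,45),(-28,45),(28,-45),(-28,-45)]: print(wproj(np.r_[seat(*s),28],pose()))
"
```

```text
t26.65 pos [ 510.9 -136.2  221.2] yaw -0.085 tilt [-0.0003  0.0004] F [-0.4 -1.  -1.1] w 1.003 q [ 0.11  0.13 -0.34 -0.   -1.1   1.38]
[180.48814052 137.12280639]
[182.99556844 185.36234395]
[260.65193928 135.8534962 ]
[260.58776731 185.27182287]
```

View pics/w17.png

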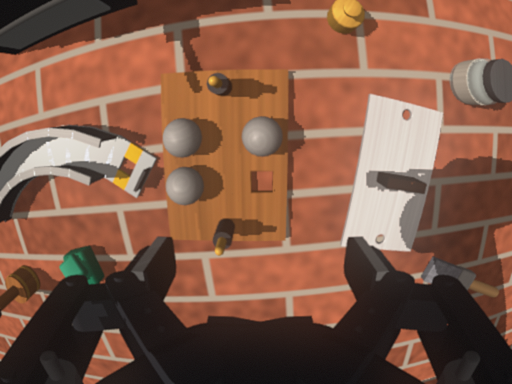

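```bash
python3 -c "
from h import *
t=cv2.imread('pics/w17.png')
crop(t,330,85,450,255,4,'w17c.png')"
```

```text
(no output)
```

View pics/w17c.png

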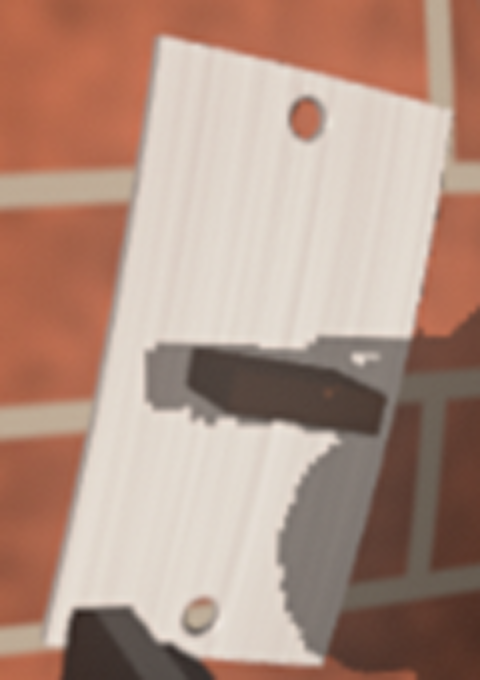

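```bash
cat > m2.py <<'E'
from h import *
from scipy.optimize import least_squares
w=np.load('w17.npz'); ps=(w['p'],w['o'])
B=lambda u,v,z: onz('wrist',(330+(u-1.5)/4,85+(v-1.5)/4),z,ps)
L2=np.array([[85,0],[-85,0],[100,55],[100,-55],[-100,-55],[-100,55]],float)
W2=np.array([B(*p,6)[:2] for p in [(307,119),(200,615),(160,36),(450,110),(323,666),(43,645)]])
def g(x):
    c,S=np.cos(x[2]),np.sin(x[2]); return ((L2@np.array([[c,S],[-S,c]])+x[:2])-W2).ravel()
s=least_squares(g,[485,-312,-0.2]); print('plate',s.x); print(np.round(s.fun.reshape(-1,2),1).tolist())
x=s.x
to((x[0],x[1],200),x[2]-np.pi/2); to((x[0]+5,x[1]+70,200),x[2]-np.pi/2)
E
python3 m2.py
```

```text
plate [ 4.83819806e+02 -3.08571606e+02 -2.09653681e-01]
[[0.3, -0.3], [-1.0, -0.5], [0.2, 0.2], [0.2, -0.1], [0.4, 0.8], [-0.1, -0.1]]
t 26.7 row [-1.2, 17.4, 2.05] [0.001, 0.001, 1.695] rows>=11.3
t 26.7 row [-1.3, 10.38, 2.05] [0.001, 0.001, 1.695] rows>=11.3
```

Call:
arm_command(plan=[[-1.2, 17.4, 0, 0, 0, 1.695, 1], [-1.2, 17.4, 0, 0, 0, 1.695, 1], [-1.2, 17.4, 0, 0, 0, 1.695, 1], [-1.2, 17.4, 4, 0, 0, 1.695, 1], [-1.2, 17.4, 4, 0, 0, 1.695, 1], [-1.2, 17.4, 4, 0, 0, 1.695, 1], [-1.2, 17.4, 4, 0, 0, 1.695, 1], [-1.2, 17.4, 4, 0, 0, 1.695, 1], [-1.2, 17.4, 4, 0, 0, 1.695, 1], [-1.2, 17.4, 4, 0, 0, 1.695, 1], [-1.2, 17.4, 4, 0, 0, 1.695, 1], [-1.2, 17.4, 4, 0, 0, 1.695, 1]])

```text
time: 27.9
tool_pos: [483.8, -308.5, 179.6]
orientation: [[-0.213, -0.977, -0.004], [-0.977, 0.213, 0.001], [-0.0, 0.004, -1.0]]
wrist_force: [-0.0, -0.7, -0.6]
width: 0.998
```

Call:
arm_command(plan=[[0, 0, 0, 0, 0, 0, 1], [0, 0, 0, 0, 0, 0, 1]])

```text
time: 28.1
tool_pos: [484.0, -308.5, 180.4]
orientation: [[-0.206, -0.979, -0.002], [-0.979, 0.206, 0.001], [-0.0, 0.002, -1.0]]
wrist_force: [0.8, -0.1, -0.6]
width: 1.0
```

```bash
python3 -c "
from h import *
st(); np.savez('w18.npz',p=pose()[0],o=pose()[1]);  save('wrist','w18.png')
a=-.2097
f=lambda x,y,z:np.r_[np.array([483.8,-308.6])+np.array([[np.cos(a),-np.sin(a)],[np.sin(a),np.cos(a)]])@[x,y],z]
for q in [(0,0,42),(7,28,42),(7,-28,42),(-7,-28,42),(-7,28,42),(85,0,6),(-85,0,6)]: print(q,wproj(f(*q),pose()))
"
```

```text
t28.10 pos [ 484.  -308.5  180.4] yaw -1.778 tilt [-0.0023  0.0006] F [ 0.8 -0.1 -0.6] w 1.000 q [-0.23  0.24 -0.3  -0.   -1.04  0.02]
(0, 0, 42) [258.92733607 182.82812083]
(7, 28, 42) [251.68716157 210.81012632]
(7, -28, 42) [251.41046734 153.47519636]
(-7, -28, 42) [266.53647907 153.49821516]
(-7, 28, 42) [266.08703594 210.82948596]
(85, 0, 6) [180.83324866 175.03385337]
(-85, 0, 6) [337.02307957 175.26087919]
```

View pics/w18.png

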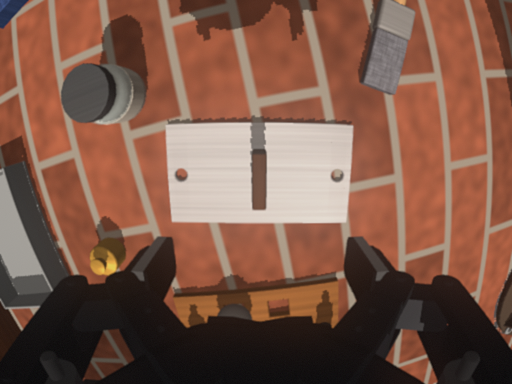

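Call:
arm_command(plan=[[0, 0, 5, 0, 0, 0, 1], [0, 0, 10, 0, 0, 0, 0.7], [0, 0, 14, 0, 0, 0, 0.7], [0, 0, 16, 0, 0, 0, 0.7], [0, 0, 16, 0, 0, 0, 0.7], [0, 0, 16, 0, 0, 0, 0.7]])

```text
time: 28.75
tool_pos: [484.7, -308.8, 21.9]
orientation: [[-0.206, -0.978, -0.001], [-0.978, 0.206, -0.0], [0.0, 0.001, -1.0]]
wrist_force: [0.5, -0.3, 0.6]
width: 0.703
```

```bash
python3 -c "
from h import *
st()"
```

```text
t28.75 pos [ 484.7 -308.8   21.9] yaw -1.779 tilt [-0.0007 -0.0002] F [ 0.5 -0.3  0.6] w 0.703 q [-0.23  0.43 -0.46  0.   -0.68  0.02]
```

Call:
arm_command(plan=[[0, 0, 0.2, 0, 0, 0, 0.7], [0, 0, 0.2, 0, 0, 0, 0], [0, 0, 0.2, 0, 0, 0, 0], [0, 0, 0.2, 0, 0, 0, 0], [0, 0, 0.2, 0, 0, 0, 0], [0, 0, 0.2, 0, 0, 0, 0], [0, 0, 0.2, 0, 0, 0, 0], [0, 0, 0.2, 0, 0, 0, 0]])

```text
time: 29.55
tool_pos: [484.8, -308.8, 20.7]
orientation: [[-0.207, -0.978, 0.001], [-0.978, 0.207, -0.0], [0.0, -0.001, -1.0]]
wrist_force: [-1.9, 0.7, 6.2]
width: 0.155
```

```bash
python3 -c "
from h import *
st(); save('wrist','w19.png')"
```

```text
t29.55 pos [ 484.8 -308.8   20.7] yaw -1.779 tilt [ 0.001  -0.0004] F [-1.9  0.7  6.2] w 0.155 q [-0.23  0.43 -0.46  0.   -0.68  0.02]
```

View pics/w19.png

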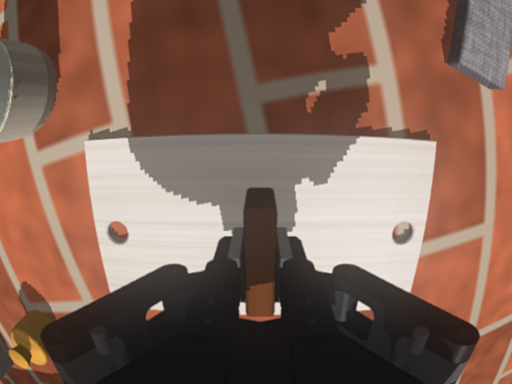

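Call:
arm_command(plan=[[0, 0, -1, 0, 0, 0, 0], [0, 0, -3, 0, 0, 0, 0], [0, 0, -6, 0, 0, 0, 0], [0, 0, -9, 0, 0, 0, 0], [0, 0, -12, 0, 0, 0, 0], [0, 0, -12, 0, 0, 0, 0], [0, 0, -12, 0, 0, 0, 0]])

```text
time: 30.3
tool_pos: [484.3, -308.4, 140.4]
orientation: [[-0.208, -0.978, 0.001], [-0.978, 0.208, 0.0], [-0.001, -0.001, -1.0]]
wrist_force: [0.1, -0.2, -3.6]
width: 0.152
```

```bash
python3 -c "
from h import *
st(); to(np.r_[CR,140],CA-np.pi/2); save('wrist','w20.png'); save('side','s20.png')"
```

```text
t30.30 pos [ 484.3 -308.4  140.4] yaw -1.780 tilt [0.0012 0.0003] F [ 0.1 -0.2 -3.6] w 0.152 q [-0.23  0.28 -0.35 -0.   -0.94  0.02]
t 30.3 row [-21.98, 0.37, 0.05] [-0.001, 0.0, -0.124] rows>=4.4
```

View pics/w20.png

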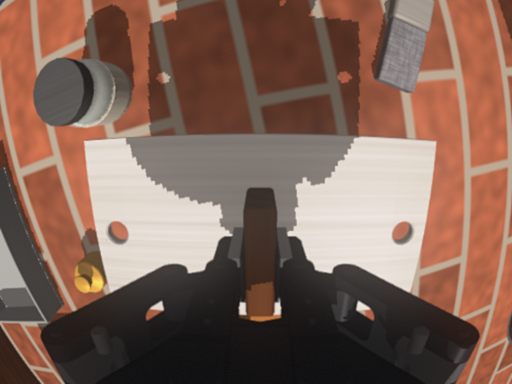

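View pics/s20.png

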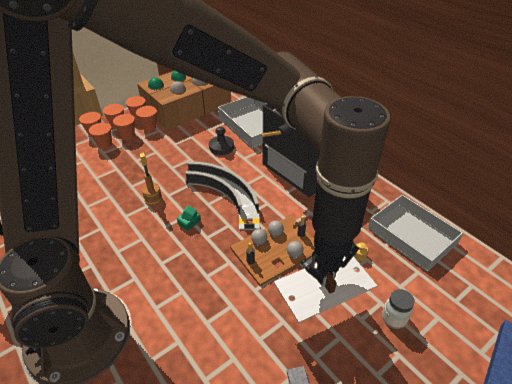

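Call:
arm_command(plan=[[-4, 0.05, 0, 0, 0, -0.02, 0], [-8, 0.15, 0, 0, 0, -0.05, 0], [-12, 0.2, 0, 0, 0, -0.08, 0], [-16, 0.3, 0, 0, 0, -0.11, 0], [-19.5, 0.35, 0, 0, 0, -0.124, 0], [-22, 0.4, 0, 0, 0, -0.124, 0], [-22, 0.4, 0, 0, 0, -0.124, 0], [-22, 0.4, 0, 0, 0, -0.124, 0], [-22, 0.4, 0, 0, 0, -0.124, 0]])

```text
time: 31.3
tool_pos: [525.4, -93.1, 138.9]
orientation: [[-0.085, -0.996, -0.002], [-0.996, 0.085, -0.0], [0.0, 0.002, -1.0]]
wrist_force: [-0.6, -0.4, -4.0]
width: 0.154
```

```bash
python3 -c "
from h import *
st(); ps=pose(); np.savez('w21.npz',p=ps[0],o=ps[1]); im=save('wrist','w21.png'); crop(im[:,:,::-1],60,130,460,330,2,'w21c.png')
for uv in [(118,232),(402,233)]:
  p=onz('wrist',uv,ps[0][2]-14.7,ps); print(p, ps[1].T@(p-ps[0]))
"
```

```text
t31.30 pos [525.4 -93.1 138.9] yaw -1.656 tilt [-0.0019 -0.0003] F [-0.6 -0.4 -4. ] w 0.154 q [ 0.19  0.22 -0.43 -0.   -0.92 -0.28]
[ 608.13788303 -101.28054615  124.22958722] [  1.08388988 -83.13222963  14.54391632]
[440.54086525 -86.07865516 124.22958722] [ 0.23278948 85.15036977 14.86050115]
```

View pics/w21c.png

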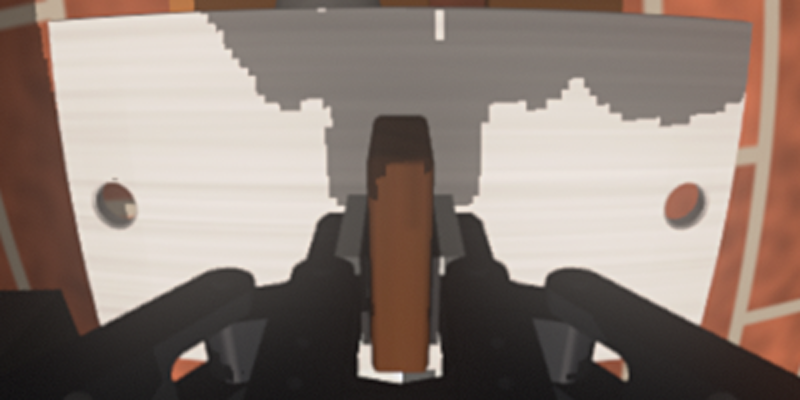

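```bash
python3 -c "
from h import *
for n,(a,b) in {'w1':((400,10),(425,120)),'w17':((215,80),(219,250)),'w13':((326,50),(317,270)),'w8':((327,127),(310,315))}.items():
  t=cv2.imread(f'pics/{n}.png')
  tiles=[]
  for u,v in (a,b):
    y0=max(0,v-20); c=t[y0:y0+40,u-20:u+20]; tiles.append(cv2.resize(c,(360,360),interpolation=cv2.INTER_CUBIC)); print(n,u-20,y0)
  cv2.imwrite(f'pics/p_{n}.png',np.hstack(tiles))
a=[cv2.imread(f'pics/p_{n}.png') for n in ['w1','w17']];cv2.imwrite('pics/pp1.png',cv2.resize(np.vstack(a),(720,720))[:600] if 0 else cv2.resize(np.vstack(a),(600,600)))
a=[cv2.imread(f'pics/p_{n}.png') for n in ['w13','w8']];cv2.imwrite('pics/pp2.png',cv2.resize(np.vstack(a),(600,600)))
"
```

```text
w1 380 0
w1 405 100
w17 195 60
w17 199 230
w13 306 30
w13 297 250
w8 307 107
w8 290 295
```

View pics/pp1.png

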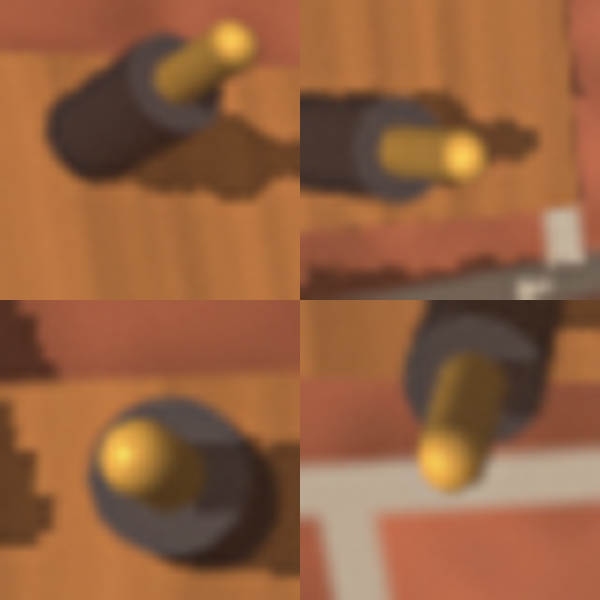

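View pics/pp2.png

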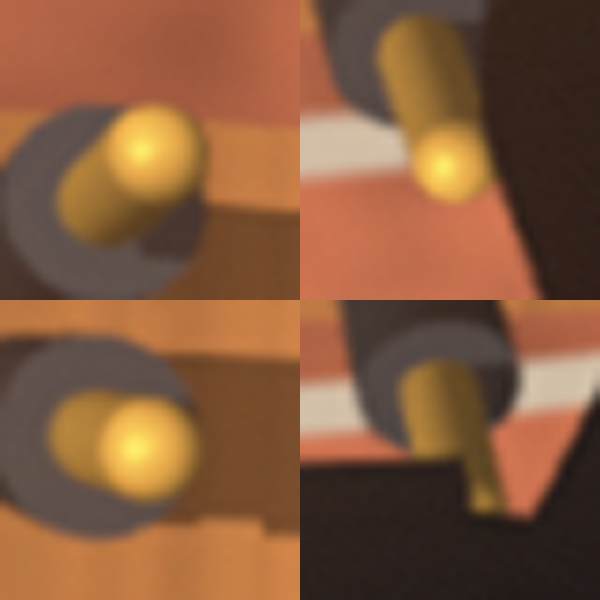

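```bash
cat > m3.py <<'E'
from h import *
D={'w1':[(380,0,233,42),(405,100,162,155)],'w17':[(195,60,138,158),(199,230,148,158)],'w13':[(306,30,153,152),(297,250,152,162)],'w8':[(307,107,148,147)]}
P=[[],[]]
for n,l in D.items():
    w=np.load(n+'.npz'); ps=(w['p'],w['o'])
    for k,(x0,y0,a,b) in enumerate(l):
        rr=ray('wrist',(x0+a/7.5-.5,y0+b/7.5-.5),ps); P[k].append(rr); print(n,k,np.round(rr[0]+rr[1]*(79-rr[0][2])/rr[1][2],1))
for k in (0,1): print(tri(P[k]))
E
python3 m3.py
```

```text
w1 0 [ 611.5 -102.5   79. ]
w1 1 [441.5 -88.   79. ]
w17 0 [ 610.7 -102.1   79. ]
w17 1 [441.3 -87.5  79. ]
w13 0 [ 611.2 -102.    79. ]
w13 1 [440.8 -87.7  79. ]
w8 0 [ 611.  -102.1   79. ]
(array([ 610.99646007, -102.01004244,   79.6297364 ]), [np.float64(0.2654181282191451), np.float64(0.4118132935760379), np.float64(0.18469437116962514), np.float64(0.0862725380074835)])
(array([441.57892153, -87.54776652,  79.82819521]), [np.float64(0.09158322613766164), np.float64(0.16857942410846485), np.float64(0.231062506959649)])
```

```bash
python3 -c "
import cv2,numpy as np
t=cv2.imread('pics/w21.png')
tl=[cv2.resize(t[212:252,x:x+40],(400,400),interpolation=cv2.INTER_CUBIC) for x in (98,382)]
cv2.imwrite('pics/h21.png',np.hstack(tl))"
```

```text
(no output)
```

View pics/h21.png

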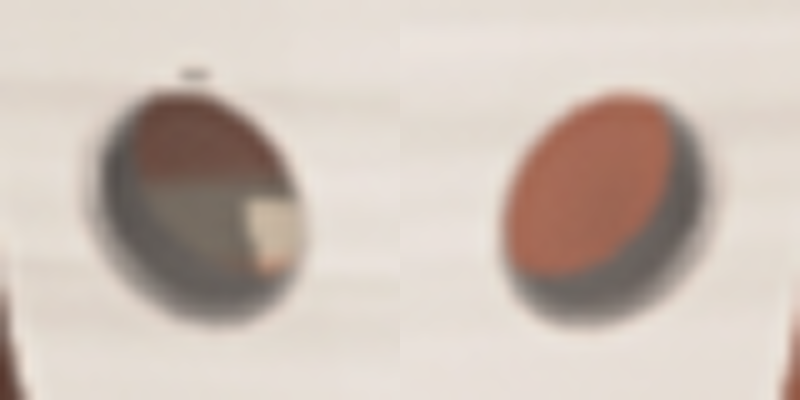

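```bash
python3 -c "
from h import *
w=np.load('w21.npz'); ps=(w['p'],w['o'])
for d in (13,14.7,16):
  q=[onz('wrist',uv,ps[0][2]-d,ps) for uv in [(117.3,232.3),(402.1,232.4)]]
  print(d,[np.round(ps[1].T@(x-ps[0]),2) for x in q],np.linalg.norm(q[0]-q[1]), (q[0]+q[1])[:2]/2, np.arctan2(*(q[0]-q[1])[1::-1]))
"
```

```text
13 [array([  1.62, -82.7 ,  12.84]), array([ 1.38, 84.18, 13.16])] 166.87951435050238 [524.53461877 -94.54143082] -0.08686388189912343
14.7 [array([  0.87, -83.66,  14.54]), array([ 0.62, 85.15, 14.86])] 168.80410467679897 [524.59389063 -93.78776765] -0.08686388189912338
16 [array([  0.29, -84.39,  15.84]), array([4.000e-02, 8.589e+01, 1.616e+01])] 170.27585022043738 [524.63921616 -93.21143699] -0.08686388189912346
```

Call:
arm_command(plan=[[0.13, -0.16, 1.5, 0, 0, 0, 0], [0.13, -0.16, 2.7, 0, 0, 0, 0], [0.13, -0.16, 2.7, 0, 0, 0, 0], [0.13, -0.16, 2.7, 0, 0, 0, 0], [0.13, -0.16, 2.7, 0, 0, 0, 0]])

```text
time: 31.85
tool_pos: [527.9, -94.3, 113.2]
orientation: [[-0.085, -0.996, 0.001], [-0.996, 0.085, -0.0], [0.0, -0.001, -1.0]]
wrist_force: [0.1, -0.2, -2.8]
width: 0.153
```

```bash
python3 -c "
from h import *
st(); ps=pose();np.savez('w22.npz',p=ps[0],o=ps[1]); im=save('wrist','w22.png'); t=im[:,:,::-1]
tl=[cv2.resize(t[212:252,x:x+40],(400,400),interpolation=cv2.INTER_CUBIC) for x in (98,382)]
cv2.imwrite('pics/h22.png',np.hstack(tl)); st()"
```

```text
t31.85 pos [527.9 -94.3 113.2] yaw -1.656 tilt [ 0.0006 -0.0001] F [ 0.1 -0.2 -2.8] w 0.153 q [ 0.19  0.25 -0.46  0.   -0.86 -0.27]
t31.90 pos [528.  -94.2 113.4] yaw -1.656 tilt [0.0009 0.    ] F [-0.5  0.3 -3.1] w 0.153 q [ 0.19  0.25 -0.46  0.   -0.86 -0.27]
```

View pics/h22.png

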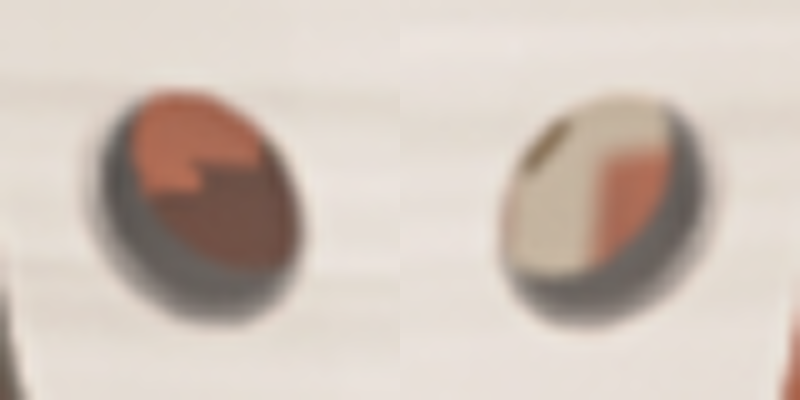

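Call:
arm_command(plan=[[0.03, 0.05, 0.8, 0, 0, 0, 0], [0.03, 0.05, 1.0, 0, 0, 0, 0], [0.03, 0.05, 1.0, 0, 0, 0, 0], [0.03, 0.05, 1.0, 0, 0, 0, 0], [0.03, 0.05, 1.0, 0, 0, 0, 0], [0.03, 0.05, 1.0, 0, 0, 0, 0]])

```text
time: 32.5
tool_pos: [527.2, -94.3, 102.9]
orientation: [[-0.085, -0.996, 0.0], [-0.996, 0.085, 0.0], [-0.0, -0.0, -1.0]]
wrist_force: [-0.3, 0.1, -3.3]
width: 0.153
```

```bash
python3 -c "
from h import *
st()"
```

```text
t32.50 pos [527.2 -94.3 102.9] yaw -1.656 tilt [0.0002 0.    ] F [-0.3  0.1 -3.3] w 0.153 q [ 0.19  0.26 -0.47  0.   -0.83 -0.27]
```

Call:
arm_command(plan=[[0.03, 0.02, 0.4, 0, 0, 0, 0], [0.03, 0.02, 0.8, 0, 0, 0, 0], [0.03, 0.02, 0.8, 0, 0, 0, 0], [0.03, 0.02, 0.8, 0, 0, 0, 0]])

```text
time: 32.9
tool_pos: [526.7, -94.6, 94.5]
orientation: [[-0.085, -0.996, -0.001], [-0.996, 0.085, -0.0], [0.0, 0.001, -1.0]]
wrist_force: [0.3, -0.2, -2.3]
width: 0.155
```

Call:
arm_command(plan=[[0, 0, 0.4, 0, 0, 0, 0], [0, 0, 0.8, 0, 0, 0, 0], [0, 0, 1.2, 0, 0, 0, 0], [0, 0, 1.5, 0, 0, 0, 0], [0, 0, 1.5, 0, 0, 0, 0], [0, 0, 1.5, 0, 0, 0, 0]])

```text
time: 33.5
tool_pos: [526.9, -94.6, 79.7]
orientation: [[-0.085, -0.996, -0.0], [-0.996, 0.085, -0.0], [0.0, 0.0, -1.0]]
wrist_force: [0.4, -0.1, -4.7]
width: 0.151
```

Call:
arm_command(plan=[[0, 0, 0.2, 0, 0, 0, 0], [0, 0, 0.4, 0, 0, 0, 0], [0, 0, 0.6, 0, 0, 0, 0], [0, 0, 0.6, 0, 0, 0, 0], [0, 0, 0.6, 0, 0, 0, 0]])

```text
time: 34.0
tool_pos: [527.0, -94.6, 74.7]
orientation: [[-0.085, -0.996, 0.001], [-0.996, 0.085, -0.0], [0.0, -0.001, -1.0]]
wrist_force: [-3.1, 0.8, 7.1]
width: 0.153
```

Call:
arm_command(plan=[[0, 0, 0, 0, 0, 0, 0.6], [0, 0, 0, 0, 0, 0, 0.6], [0, 0, 0, 0, 0, 0, 0.6], [0, 0, 0, 0, 0, 0, 0.6], [0, 0, -2, 0, 0, 0, 0.6], [0, 0, -6, 0, 0, 0, 0.6], [0, 0, -10, 0, 0, 0, 0.6], [0, 0, -14, 0, 0, 0, 0.6], [0, 0, -14, 0, 0, 0, 0.6], [0, 0, -14, 0, 0, 0, 0.6]])

```text
time: 35.0
tool_pos: [527.3, -94.5, 214.7]
orientation: [[-0.085, -0.996, 0.002], [-0.996, 0.085, 0.001], [-0.001, -0.002, -1.0]]
wrist_force: [0.1, -0.6, -0.9]
width: 0.599
```

```bash
python3 -c "
from h import *
st(); ps=pose();np.savez('w23.npz',p=ps[0],o=ps[1]); im=save('wrist','w23.png');save('side','s23.png');t=cv2.imread('pics/s23.png');crop(t,120,110,380,310,3,'s23c.png')
save('top','t23.png');t=cv2.imread('pics/t23.png');crop(t,130,90,390,260,3,'t23c.png')"
```

```text
t35.00 pos [527.3 -94.5 214.7] yaw -1.656 tilt [0.0024 0.0007] F [ 0.1 -0.6 -0.9] w 0.599 q [ 0.19  0.15 -0.33 -0.   -1.09 -0.27]
```

View pics/w23.png

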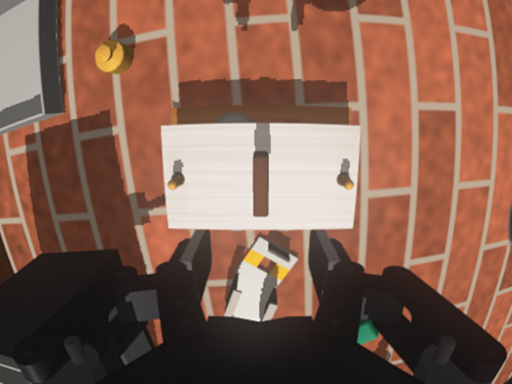

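View pics/s23c.png

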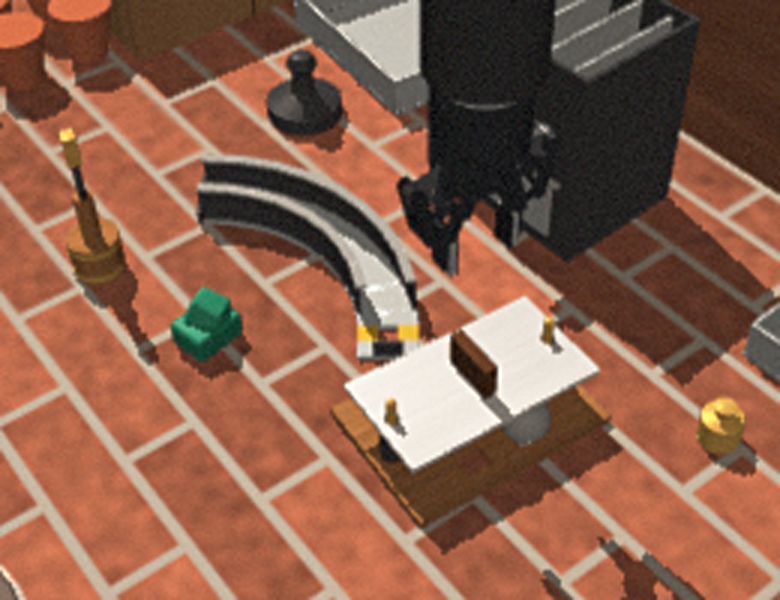

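View pics/t23c.png

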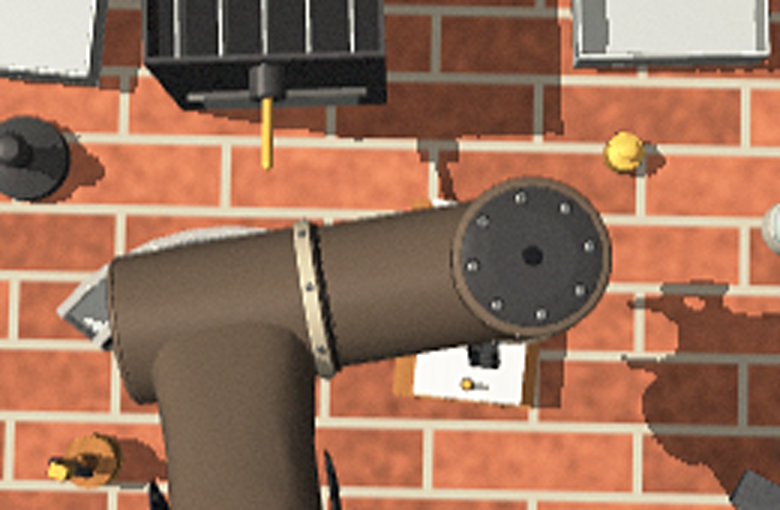

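```bash
python3 -c "
from h import *
to((352,288,310),0.06);to((450,120,310),-.8)"
```

```text
t 35.15 row [-36.64, 20.63, -9.72] [0.002, 0.002, -1.716] rows>=11.4
t 35.15 row [-20.73, 9.43, -9.74] [0.002, 0.001, -0.856] rows>=5.7
```

Call:
arm_command(plan=[[-5, 2, -4, 0, 0, -0.14, 0.6], [-10, 4, -8, 0, 0, -0.28, 1], [-14, 6, -9.7, 0, 0, -0.43, 1], [-18, 9, -9.7, 0, 0, -0.57, 1], [-21, 11, -9.7, 0, 0, -0.71, 1], [-24, 13, -9.7, 0, 0, -0.85, 1], [-27, 15, -9.7, 0, 0, -1.0, 1], [-30, 17, -9.7, 0, 0, -1.15, 1], [-33, 18.5, -9.7, 0, 0, -1.3, 1], [-35, 19.5, -9.7, 0, 0, -1.45, 1], [-36.6, 20.6, -9.7, 0, 0, -1.6, 1], [-36.6, 20.6, -9.7, 0, 0, -1.716, 1]])

```text
time: 36.35
tool_pos: [351.7, 289.0, 309.3]
orientation: [[0.998, 0.068, -0.001], [0.068, -0.998, -0.002], [-0.002, 0.002, -1.0]]
wrist_force: [-0.0, -0.3, -0.3]
width: 1.002
```

Call:
arm_command(plan=[[0, 0, 0, 0, 0, 0, 1], [0, 0, 0, 0, 0, 0, 1], [0, 0, 0, 0, 0, 0, 1]])

```text
time: 36.65
tool_pos: [352.8, 287.2, 310.4]
orientation: [[0.998, 0.057, -0.0], [0.057, -0.998, -0.001], [-0.0, 0.001, -1.0]]
wrist_force: [-0.3, -0.2, 0.1]
width: 0.997
```

```bash
python3 -c "
from h import *
st(); ps=pose();np.savez('w24.npz',p=ps[0],o=ps[1]); im=save('wrist','w24.png')"
```

```text
t36.65 pos [352.8 287.2 310.4] yaw 0.057 tilt [-0.0004 -0.0008] F [-0.3 -0.2  0.1] w 0.997 q [ 1.12 -0.06 -0.33 -0.   -1.3   0.51]
```

View pics/w24.png

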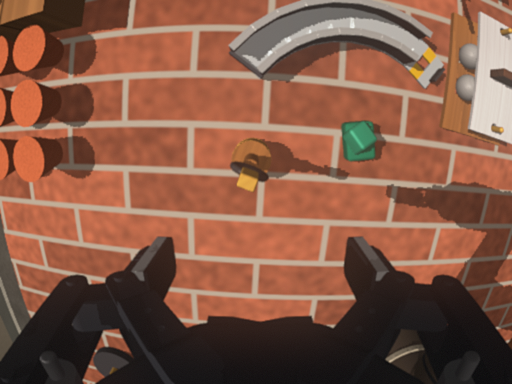

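```bash
python3 -c "
from h import *
t=cv2.imread('pics/w24.png')
crop(t,215,125,285,205,8,'w24c.png')"
```

```text
(no output)
```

View pics/w24c.png

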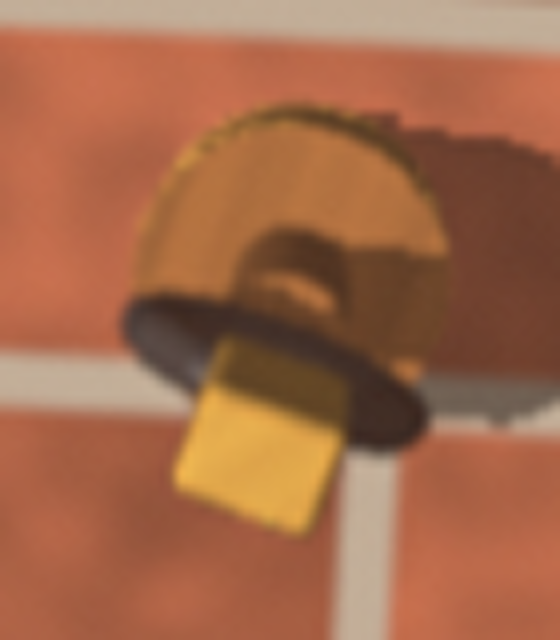

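```bash
cat > m4.py <<'E'
from h import *
w=np.load('w24.npz'); ps=(w['p'],w['o'])
B=lambda u,v,z: onz('wrist',(215+(u-3.5)/8,125+(v-3.5)/8),z,ps)
q=[B(*p,175) for p in [(210,380),(345,432),(303,537),(175,485)]]
print(np.round(q,1)); c=np.mean(q,0); print('c',c)
e=q[1]-q[0]+q[2]-q[3]; print('long',np.linalg.norm(e)/2,np.arctan2(e[1],e[0])); f=q[2]-q[1]+q[3]-q[0]; print('short',np.linalg.norm(f)/2,np.arctan2(f[1],f[0]))
a=B(135,318,120);b=B(425,425,120); print('ring',a,b,np.linalg.norm(a-b),np.arctan2(*(b-a)[1::-1]),(a+b)/2)
print('head',B(292,243,45))
yaw=np.arctan2(e[1],e[0])+np.pi/2
print('tool yaw',yaw); to(np.r_[c[:2],250],yaw)
E
python3 m4.py
```

```text
[[363.2 305.9 175. ]
 [357.9 290.  175. ]
 [345.  294.2 175. ]
 [350.5 309.5 175. ]]
c [354.15029333 299.90774482 175.        ]
long 16.536699566944353 -1.9025426626151976
short 13.436007480805015 2.846286459984867
ring [359.90309892 319.6342566  120.        ] [346.91294987 278.47829861 120.        ] 43.15734990278166 -1.876532256565951 [353.4080244  299.05627761 120.        ]
head [360.37722253 299.88711495  45.        ]
tool yaw -0.331746335820301
t 36.7 row [0.2, -1.27, 6.05] [0.001, 0.0, 0.389] rows>=2.6
```

Call:
arm_command(plan=[[0.15, -1.22, 5, 0, 0, 0.13, 0.6], [0.15, -1.22, 6, 0, 0, 0.26, 0.6], [0.15, -1.22, 6, 0, 0, 0.38, 0.6], [0.15, -1.22, 6, 0, 0, 0.38, 0.6], [0.15, -1.22, 6, 0, 0, 0.38, 0.6]])

```text
time: 37.2
tool_pos: [353.8, 299.8, 251.1]
orientation: [[0.95, -0.312, 0.0], [-0.312, -0.95, 0.0], [0.0, -0.0, -1.0]]
wrist_force: [1.0, 0.8, 0.0]
width: 0.604
```

```bash
python3 -c "
from h import *
st(); ps=pose();np.savez('w25.npz',p=ps[0],o=ps[1]); im=save('wrist','w25.png'); print(wproj((354,299.6,175),ps)); to((354,299.6,152),-.323);crop(im[:,:,::-1],200,160,320,270,6,'w25c.png')"
```

```text
t37.20 pos [353.8 299.8 251.1] yaw -0.318 tilt [0.0003 0.0004] F [1.  0.8 0. ] w 0.604 q [ 1.13 -0.01 -0.41  0.   -1.16  0.12]
[260.60456294 202.7063812 ]
t 37.25 row [0.03, 0.03, 9.92] [-0.001, -0.0, 0.005] rows>=2.0
```

View pics/w25c.png

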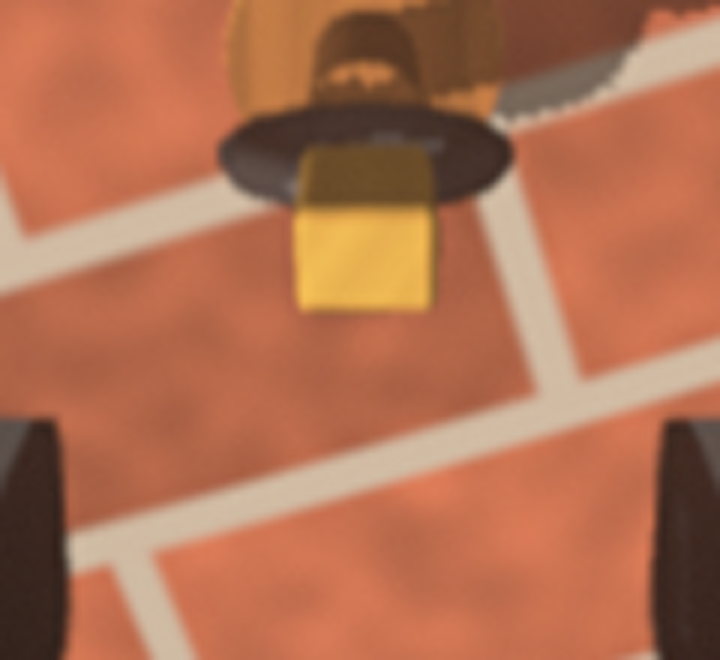

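Call:
arm_command(plan=[[0.02, 0.02, 4, 0, 0, 0.005, 0.6], [0.02, 0.02, 8, 0, 0, 0.005, 0.6], [0.02, 0.02, 9.9, 0, 0, 0.005, 0.6], [0.02, 0.02, 9.9, 0, 0, 0.005, 0.6], [0.02, 0.02, 9.9, 0, 0, 0.005, 0.6], [0.02, 0.02, 9.9, 0, 0, 0.005, 0], [0.02, 0.02, 9.9, 0, 0, 0.005, 0], [0.02, 0.02, 9.9, 0, 0, 0.005, 0], [0.02, 0.02, 9.9, 0, 0, 0.005, 0], [0.02, 0.02, 9.9, 0, 0, 0.005, 0]])

```text
time: 38.25
tool_pos: [354.0, 299.8, 153.2]
orientation: [[0.948, -0.319, 0.001], [-0.319, -0.948, 0.001], [0.001, -0.001, -1.0]]
wrist_force: [-1.6, -2.1, 6.8]
width: 0.199
```

```bash
python3 -c "
from h import *
st()"
```

```text
t38.25 pos [354.  299.8 153.2] yaw -0.324 tilt [0.0011 0.0011] F [-1.6 -2.1  6.8] w 0.199 q [ 1.13  0.09 -0.56  0.   -0.92  0.12]
```

Call:
arm_command(plan=[[0, 0, -1, 0, 0, 0, 0], [0, 0, -4, 0, 0, 0, 0], [0, 0, -8, 0, 0, 0, 0], [0, 0, -12, 0, 0, 0, 0], [0, 0, -15, 0, 0, 0, 0], [0, 0, -15, 0, 0, 0, 0], [0, 0, -15, 0, 0, 0, 0]])

```text
time: 38.95
tool_pos: [353.2, 299.5, 302.3]
orientation: [[0.948, -0.319, -0.0], [-0.319, -0.948, 0.002], [-0.001, -0.001, -1.0]]
wrist_force: [-0.8, -0.1, -4.8]
width: 0.199
```

```bash
python3 -c "
from h import *
st(); to((550,105,302),0.06)"
```

```text
t38.95 pos [353.2 299.5 302.3] yaw -0.325 tilt [-0.0002  0.0016] F [-0.8 -0.1 -4.8] w 0.199 q [ 1.13 -0.04 -0.33 -0.   -1.28  0.12]
t 38.95 row [24.86, 12.15, -0.01] [-0.002, 0.0, -0.385] rows>=5.5
```

Call:
arm_command(plan=[[3, 1.5, 0, 0, 0, -0.04, 0], [6, 3, 0, 0, 0, -0.09, 0], [9, 4.5, 0, 0, 0, -0.14, 0], [12, 6, 0, 0, 0, -0.19, 0], [15, 7.5, 0, 0, 0, -0.24, 0], [18, 9, 0, 0, 0, -0.29, 0], [21, 10.5, 0, 0, 0, -0.34, 0], [23.5, 11.6, 0, 0, 0, -0.385, 0], [24.9, 12.15, 0, 0, 0, -0.385, 0], [24.9, 12.15, 0, 0, 0, -0.385, 0], [24.9, 12.15, 0, 0, 0, -0.385, 0], [24.9, 12.15, 0, 0, 0, -0.385, 0]])

```text
time: 40.15
tool_pos: [550.0, 105.5, 301.3]
orientation: [[0.998, 0.06, -0.001], [0.06, -0.998, -0.0], [-0.001, 0.0, -1.0]]
wrist_force: [0.4, 1.0, -4.1]
width: 0.2
```

```bash
python3 -c "
from h import *
st(); ps=pose();np.savez('w26.npz',p=ps[0],o=ps[1]); im=save('wrist','w26.png');crop(im[:,:,::-1],190,60,340,200,5,'w26c.png');save('side','s26.png')"
```

```text
t40.15 pos [550.  105.5 301.3] yaw 0.060 tilt [-0.0011 -0.0001] F [ 0.4  1.  -4.1] w 0.200 q [ 0.54  0.14 -0.14 -0.   -1.29  1.09]
```

View pics/w26.png

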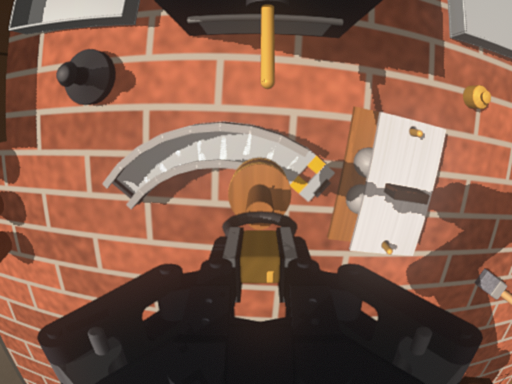

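View pics/s26.png

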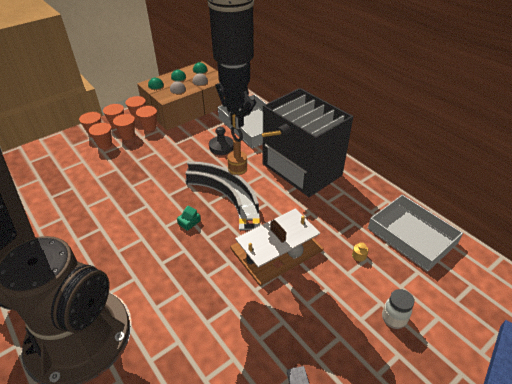

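```bash
python3 -c "
from h import *
im=cv2.imread('pics/w26.png');hsv=cv2.cvtColor(im,cv2.COLOR_BGR2HSV)
m=((hsv[...,0]>15)&(hsv[...,0]<32)&(hsv[...,1]>120)&(hsv[...,2]>90)).astype(np.uint8)
for v in range(2,92,6):
  c=np.where(m[v,250:285])[0]; print(v,250+c.min() if len(c) else None,250+c.max() if len(c) else None)
w=np.load('w26.npz'); ps=(w['p'],w['o'])
t=onz('wrist',(267.5,81),224.5,ps); print('tip',t)
for az in (0,.02,.04,.06,.08,.1):
  print(az,[np.round(wproj(t+np.array([np.cos(az),np.sin(az),-np.tan(np.radians(19))])*s,ps),1).tolist() for s in (20,40,60)])
"
```

```text
2 None None
8 261 273
14 261 273
20 261 273
26 261 273
32 261 273
38 261 273
44 261 273
50 261 273
56 261 273
62 261 273
68 261 273
74 261 273
80 261 273
86 263 271
tip [639.06527508 106.13093404 224.5       ]
0 [[268.9, 55.3], [270.2, 31.9], [271.4, 10.8]]
0.02 [[268.4, 55.3], [269.1, 31.9], [269.8, 10.7]]
0.04 [[267.8, 55.3], [268.1, 31.8], [268.3, 10.7]]
0.06 [[267.3, 55.2], [267.0, 31.8], [266.7, 10.6]]
0.08 [[266.7, 55.2], [265.9, 31.8], [265.2, 10.7]]
0.1 [[266.1, 55.3], [264.9, 31.8], [263.6, 10.7]]
```

View pics/w26c.png

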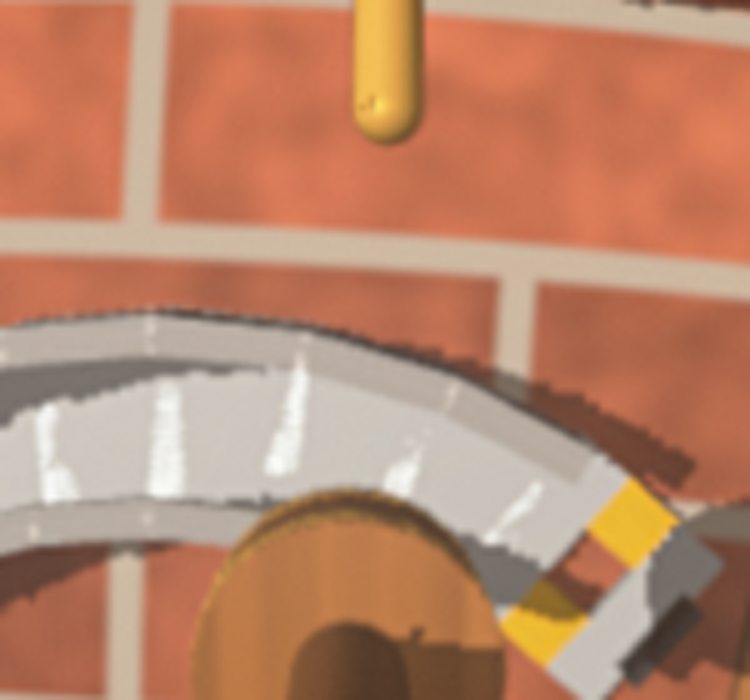

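Call:
arm_command(plan=[[2, 0.44, 2, 0, 0, 0, 0], [4, 0.44, 3.5, 0, 0, 0, 0], [6, 0.44, 4.36, 0, 0, 0, 0], [6.4, 0.44, 4.36, 0, 0, 0, 0], [6.4, 0.44, 4.36, 0, 0, 0, 0], [6.4, 0.44, 4.36, 0, 0, 0, 0], [6.4, 0.44, 4.36, 0, 0, 0, 0]])

```text
time: 40.95
tool_pos: [614.5, 104.7, 259.1]
orientation: [[0.998, 0.061, 0.001], [0.061, -0.998, 0.001], [0.001, -0.001, -1.0]]
wrist_force: [0.5, 1.4, -4.2]
width: 0.195
```

```bash
python3 -c "
from h import *
st(); ps=pose();np.savez('w27.npz',p=ps[0],o=ps[1]); im=save('wrist','w27.png');save('side','s27.png');t=cv2.imread('pics/s27.png');crop(t,200,60,340,200,5,'s27c.png')
T=np.array([639,106.4,224.5]); print('tip in tool',ps[1].T@(T-ps[0]))"
```

```text
t40.95 pos [614.5 104.7 259.1] yaw 0.061 tilt [0.0011 0.0006] F [ 0.5  1.4 -4.2] w 0.195 q [ 0.48  0.26 -0.08 -0.   -1.23  1.15]
tip in tool [24.50050968 -0.17471848 34.64324047]
```

View pics/w27.png

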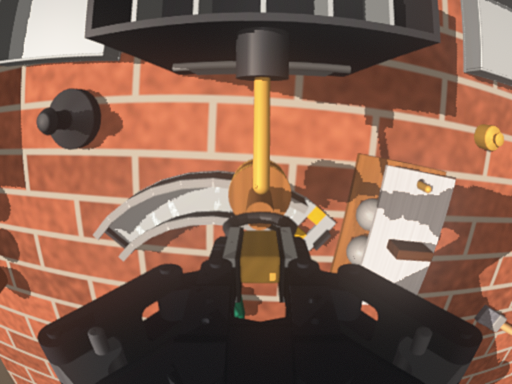

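View pics/s27c.png

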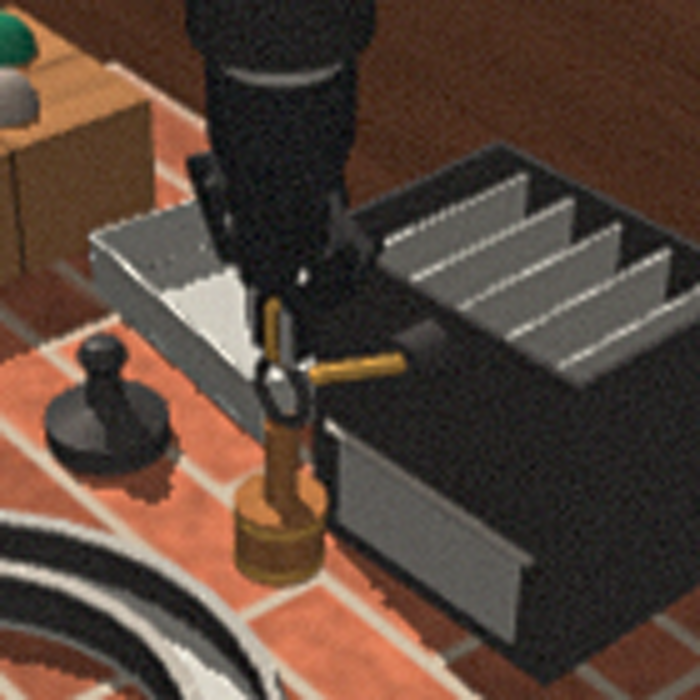

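```bash
python3 -c "
from h import *
for P in [(614.5,104.7,225.9),(639,106.4,224.5),(704,110.3,202)]:
  u=proj('side',P)[0]; print(P,(u[0]-200)*5+2,(u[1]-60)*5+2)"
```

```text
(614.5, 104.7, 225.9) 282.99419979699064 387.19363022498635
(639, 106.4, 224.5) 315.5924315205659 371.66961557303875
(704, 110.3, 202) 398.29746517178575 359.5630279605855
```

Call:
arm_command(plan=[[1.2, 0, 0.1, 0, 0, 0, 0], [2.4, 0, 0.15, 0, 0, 0, 0], [3.4, 0, 0.45, 0, 0, 0, 0], [4.4, 0, 0.8, 0, 0, 0, 0], [5.4, 0, 1.15, 0, 0, 0, 0], [6.4, 0, 1.5, 0, 0, 0, 0], [6.4, 0, 1.5, 0, 0, 0, 0], [6.4, 0, 1.5, 0, 0, 0, 0]])

```text
time: 41.85
tool_pos: [678.8, 108.2, 242.6]
orientation: [[0.998, 0.06, -0.001], [0.06, -0.998, -0.0], [-0.001, 0.0, -1.0]]
wrist_force: [-0.5, 0.6, -4.2]
width: 0.195
```

```bash
python3 -c "
from h import *
st(); save('side','s28.png');t=cv2.imread('pics/s28.png');crop(t,200,60,340,200,5,'s28c.png')
p=pose()[0]; s=(p[0]-639)/np.cos(.06); print('s',s,'axis z',224.5-s*np.tan(np.radians(19)),'eye z',p[2]-33.2)"
```

```text
t41.85 pos [678.8 108.2 242.6] yaw 0.060 tilt [-0.001  -0.0004] F [-0.5  0.6 -4.2] w 0.195 q [ 0.44  0.38  0.05 -0.   -1.24  1.19]
s 39.74573888381717 axis z 210.81444459170098 eye z 209.82722121370045
```

View pics/s28c.png

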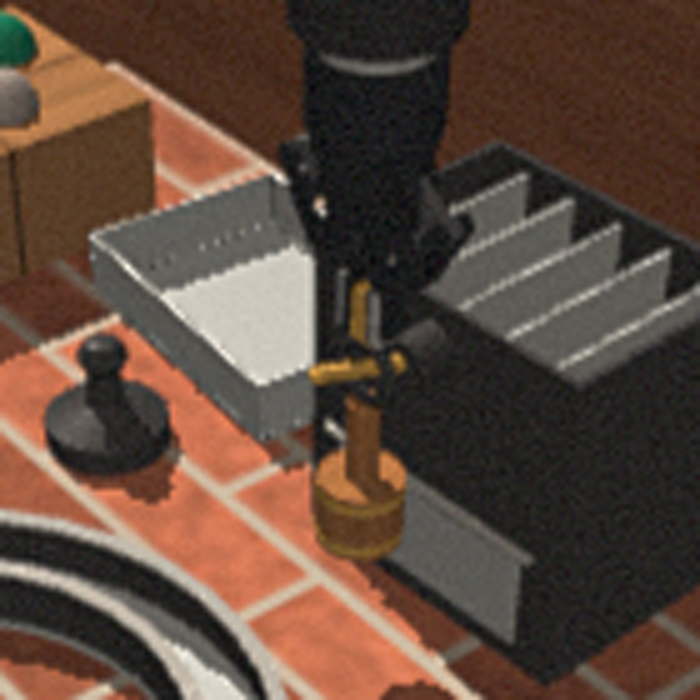

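Ring is over the peg. Lower about 10 mm until weight transfers.

Call:
arm_command(plan=[[0, 0, 0.3, 0, 0, 0, 0], [0, 0, 0.6, 0, 0, 0, 0], [0, 0, 0.8, 0, 0, 0, 0], [0, 0, 0.9, 0, 0, 0, 0], [0, 0, 0.9, 0, 0, 0, 0], [0, 0, 0.9, 0, 0, 0, 0]])

```text
time: 42.5
tool_pos: [678.9, 108.2, 234.5]
orientation: [[0.998, 0.06, 0.0], [0.06, -0.998, -0.0], [0.0, 0.0, -1.0]]
wrist_force: [-0.2, 0.1, -1.0]
width: 0.199
```

Call:
arm_command(plan=[[0, 0, 0.1, 0, 0, 0, 0], [0, 0, 0.15, 0, 0, 0, 0], [0, 0, 0.15, 0, 0, 0, 0]])

```text
time: 42.8
tool_pos: [679.4, 108.2, 234.0]
orientation: [[0.998, 0.06, 0.002], [0.06, -0.998, 0.0], [0.002, 0.0, -1.0]]
wrist_force: [-1.6, -1.7, 5.2]
width: 0.198
```

Resting. Open gently, then rise.

Call:
arm_command(plan=[[0, 0, 0.1, 0, 0, 0, 0.25], [0, 0, 0.1, 0, 0, 0, 0.3], [0, 0, 0.1, 0, 0, 0, 0.4], [0, 0, 0.1, 0, 0, 0, 0.5], [0, 0, 0.1, 0, 0, 0, 0.6], [0, 0, 0.1, 0, 0, 0, 0.6], [0, 0, 0.1, 0, 0, 0, 0.6]])

```text
time: 43.5
tool_pos: [678.9, 108.3, 231.7]
orientation: [[0.998, 0.06, -0.0], [0.06, -0.998, 0.0], [-0.0, -0.0, -1.0]]
wrist_force: [-0.1, -0.2, -1.3]
width: 0.602
```

```bash
python3 -c "
from h import *
st(); save('side','s29.png');t=cv2.imread('pics/s29.png');crop(t,200,60,340,200,5,'s29c.png');save('wrist','w29.png')"
```

```text
t43.50 pos [678.9 108.3 231.7] yaw 0.060 tilt [-0.  0.] F [-0.1 -0.2 -1.3] w 0.602 q [ 0.44  0.38  0.03 -0.   -1.22  1.19]
```

View pics/s29c.png

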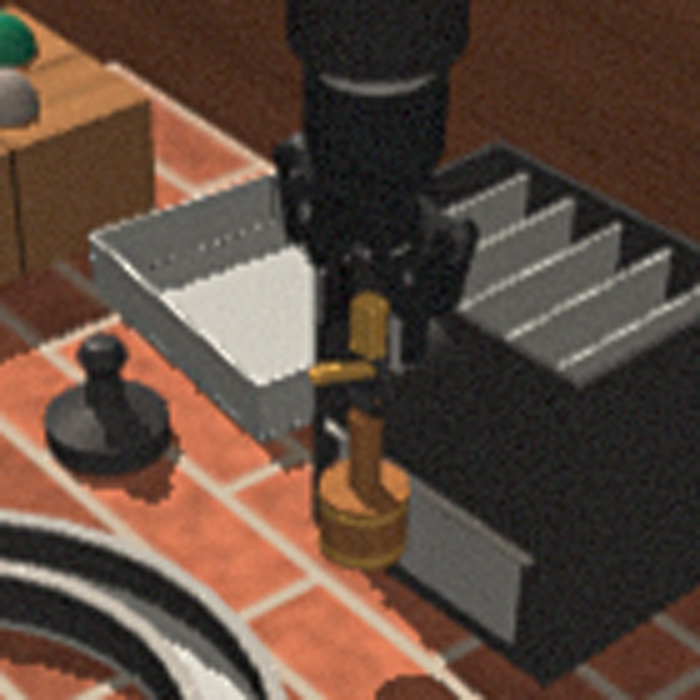

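View pics/w29.png

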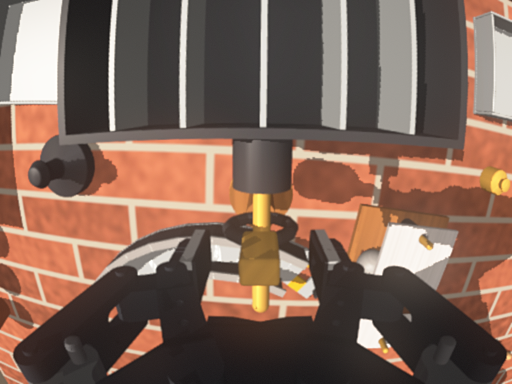

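Call:
arm_command(plan=[[0, 0, -1, 0, 0, 0, 0.6], [0, 0, -3, 0, 0, 0, 0.6], [0, 0, -7, 0, 0, 0, 0.6], [0, 0, -11, 0, 0, 0, 0.6], [-4, 0, -14, 0, 0, 0, 0.6], [-9, 0, -15, 0, 0, 0, 0.6], [-14, 0, -15, 0, 0, 0, 0.6], [-19, 0, -15, 0, 0, 0, 0.6], [-22, 0, -15, 0, 0, 0, 0.6], [-22, 0, -15, 0, 0, 0, 0.6], [-22, 0, -15, 0, 0, 0, 0.6], [-22, 0, -15, 0, 0, 0, 0.6]])

```text
time: 44.8
tool_pos: [459.7, 95.2, 382.1]
orientation: [[0.998, 0.06, 0.001], [0.06, -0.998, 0.0], [0.001, -0.0, -1.0]]
wrist_force: [0.5, 0.1, -0.3]
width: 0.596
```

```bash
python3 -c "
from h import *
st(); save('side','s30.png');save('wrist','w30.png'); t=cv2.imread('pics/s30.png');crop(t,180,60,380,260,3.9,'s30c.png')"
```

```text
t44.80 pos [459.7  95.2 382.1] yaw 0.060 tilt [0.0006 0.0003] F [ 0.5  0.1 -0.3] w 0.596 q [ 0.63 -0.05 -0.17  0.   -1.46  1.01]
```

View pics/s30c.png

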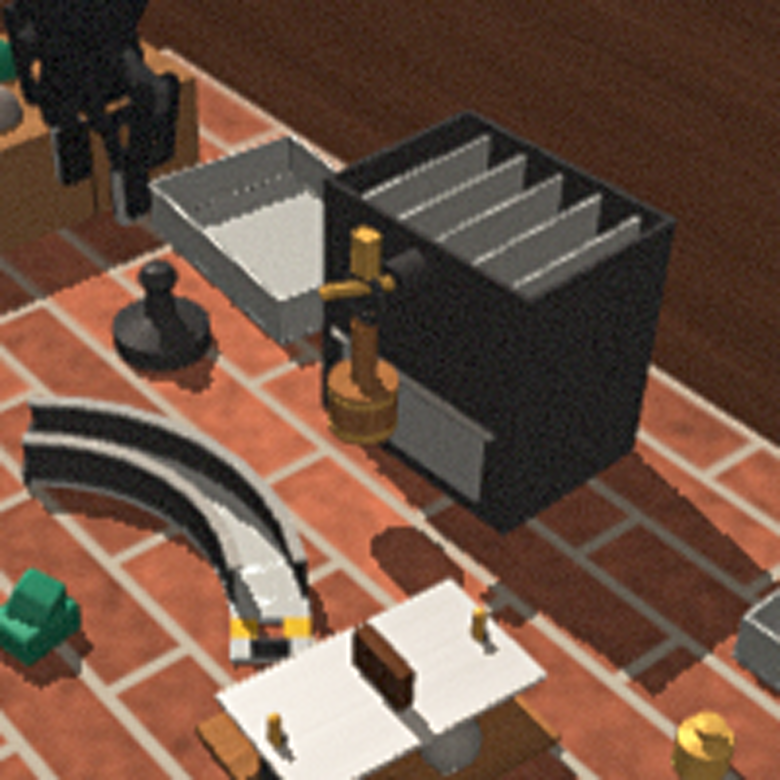

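View pics/w30.png

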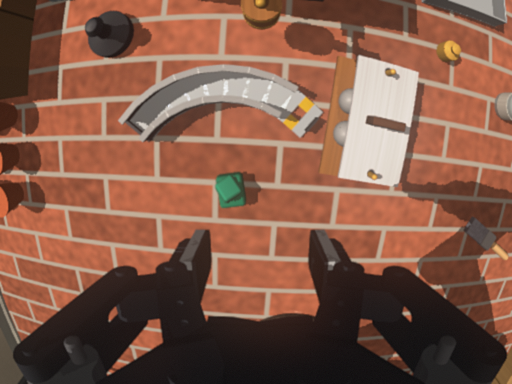

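Call:
arm_command(plan=[[0, 0, 0, 0, 0, 0, 0.6], [0, 0, 0, 0, 0, 0, 0.6], [0, 0, 0, 0, 0, 0, 0.6], [0, 0, 0, 0, 0, 0, 0.6], [0, 0, 0, 0, 0, 0, 0.6], [0, 0, 0, 0, 0, 0, 0.6], [0, 0, 0, 0, 0, 0, 0.6], [0, 0, 0, 0, 0, 0, 0.6], [0, 0, 0, 0, 0, 0, 0.6], [0, 0, 0, 0, 0, 0, 0.6]])

```text
time: 45.9
tool_pos: [459.2, 95.0, 381.7]
orientation: [[0.998, 0.06, 0.0], [0.06, -0.998, 0.0], [0.0, -0.0, -1.0]]
wrist_force: [0.7, -0.3, 0.5]
width: 0.6
```

```bash
python3 -c "
from h import *
im=save('side','s31.png')[:,:,::-1].copy(); c0=np.array([526.15,-94.9]);a=-.0855
Rm=np.array([[np.cos(a),-np.sin(a)],[np.sin(a),np.cos(a)]])
big=cv2.resize(im[190:300,200:360],None,fx=5,fy=5,interpolation=cv2.INTER_CUBIC)
for x,y in [(100,55),(100,-55),(-100,-55),(-100,55)]:
  u=proj('side',np.r_[c0+Rm@[x,y],60])[0]; cv2.circle(big,(int((u[0]-200)*5+2),int((u[1]-190)*5+2)),4,(255,0,255),1)
cv2.imwrite('pics/s31c.png',big); a=cv2.imread('pics/s30.png').astype(int); print(np.abs(a[110:180,250:300]-im[110:180,250:300]).mean())
"
```

```text
3.6303809523809525
```

View pics/s31c.png

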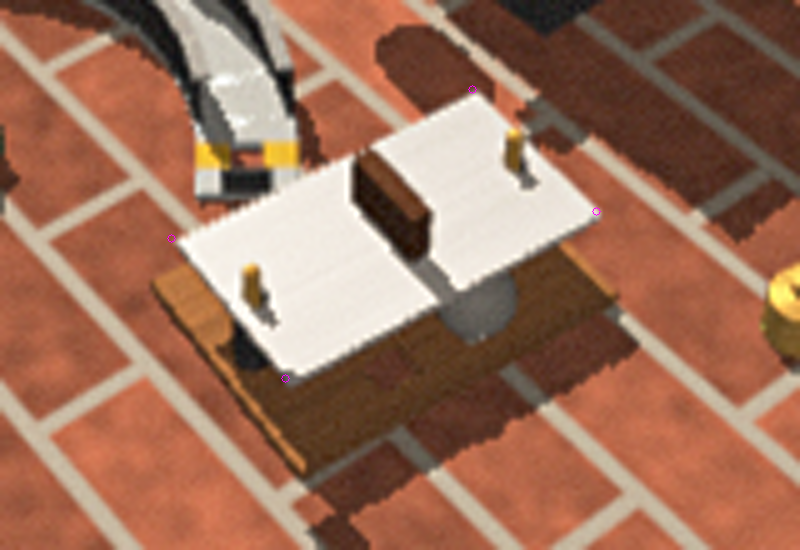

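View pics/s31.png

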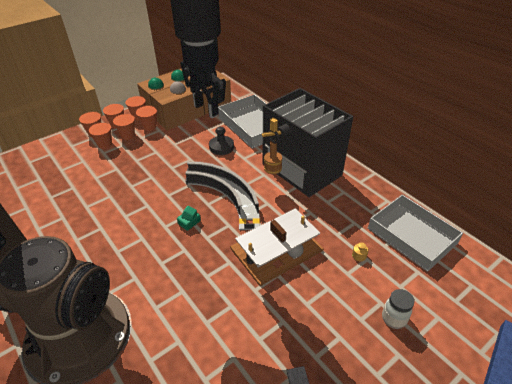

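```bash
python3 -c "
from h import *
r.hand_in(); st()"
```

```text
the job is handed in; nothing more can be done
the job is handed in; nothing more can be done
```

The kit is packed and handed in at about 46 s of the 210 s. Three balls were present this time.

- **Balls:** I pushed each one to the exit gap, lifted it out and set it in the cradle. The wrist picture taken before the cover went on shows all three within about 2 px of their seat positions. On the second push the ball hung up at the edge of the gap (about 9 N). It dropped in when I backed the pusher off.
- **Cover plate:** It went level over both guide pins without snagging and touched at the height expected for the shoulders. In the last side picture all four corners match a level plate top at 60 mm to within 2–3 mm, and both pins stand through the holes.
- **Tamper:** It hangs by its ring on the peg. The wrist force came off as it was lowered, and it looked still about a second after release.
- **Bystanders:** The malachite, muller, jar and brass weight were not touched, and pictures show them where they started. Highest wrist force I read was about 13 N.
- **Disagreements:** The top and wrist cameras differed by about 3 mm on the ball, the peg and the exit gap. My two fits of the cradle centre differed by about 2 mm. I used the wrist values and the pin positions.

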